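Zero the turns counter and couple the keyed hand shaft to the drive pulley

ROBOT

A 6-joint arm with a two-finger parallel gripper is mounted at the origin on a cart in front of the work surface, level with it; the furniture and walls round the work are solid. World frame = base frame: x ahead of the robot, y to its left, z up, the work surface at z = 0. Lengths are in m, angles in rad, forces in N, time in s.
With the tool pointing down it reaches from about 0.3 to 0.95 m from the base axis. Payload 3.1 kg.
Tool frame: the origin (TCP) lies at the very end of the fingers, on their centre line; the grasp point (between the pads) lies 19 mm behind it; z points along the fingers, y is the direction in which the jaws open and shut (so a half turn about z gives the same grasp; the last joint's range is limited). The gripper opens to 85 mm and grips with 20 to 120 N. Pads are 22 mm wide; open, the fingers measure 114 mm over their backs; the gripper's body (76 mm by 85 mm) begins 54 mm behind the grasp point. The pads swing forward as they close: fully open they stand 13 mm farther back than shut.
Start: joints at [-1.22, 0.308, 1.634, -0, 1.2, -0.07], TCP at [0.255, -0.57, 0.231] pointing down, gripper open.
Joint ranges: [-3.06, 3.06], [-0.79, 1.96], [0.05, 2.63], [-1.19, 4.34], [0.05, 2.64], [-2.94, 2.94]. Speed limits (rad/s): [2.79, 2.79, 3.14, 3.14, 3.14, 3.14].

INTERFACE

Orientations are given as a rotation vector (axis times angle).
In Python, from cell import get_state, capture, job_done gives the robot as it stands.
- The arm moves only by the shell command python3 -m jog 'ROWS' [FORCE]. ROWS is JSON, a list of rows, each a list of 7 numbers: the turn, a rotation vector about the tool's x, y, z in rad, then the shift along the tool's x, y, z in mm, then the gripper command: -1 is fully open, 1 is shut, values between are in proportion. A call has 1 to 5 rows; each row shifts and turns the commanded pose from where the row before left it, along the tool's axes as they then stand; what a row does not reach is not made up. A row lasts 1/12 s, in which the tool goes at most 41.7 mm and 7.16 degrees, less where a joint would pass 70% of its speed; a pose out of reach is approached as far as the arm can. A call is refused whole if a number of a shift passes 41.7 or a number of a turn 0.125, either way. A call with a gripper value outside its range is refused whole. The fingers move at their own pace and stop on an object; FORCE is the grip in N (left out, the last holds). Time passes only in rows, so rows that do not move let the fingers close. It gives the time, the measured TCP pose, the force and the opening at its end, in the units of the state.
- get_state(): the state, without advancing time (a new reading comes with each control period).
- capture(name): name is "scene" or "top" or "wrist"; returns a dict with "color" (400x640x3 uint8, red, green, blue), "fx", "fy", "cx", "cy" (pixels), "k1" (the pictures are not rectified: a ray, as slopes to the right and down, at radius r is drawn at 1 + k1 r^2 times it, then the intrinsics apply), "pose" (4x4, takes a point from camera to world coordinates); the wrist camera has in their place "mount" (4x4, takes a point from camera to tool coordinates, whose origin is the TCP and whose axes are the flange's). Camera axes: x right, y down, z forward; pixel columns grow to the right and rows downward; lengths in m; the calibration is good to about 2 mm. A picture is of the moment at which its call begins: read the wrist's pose just before it. There is no depth.
- job_done(): hands the job in, once; it reports no verdict.
The state is a dict: "time_s": time; "joint_pos": joint angles; "joint_vel": joint speeds; "joint_efforts": joint torques, N m; "tool_pos": TCP position; "eef_rot": TCP orientation; "contact_force": force on the tool from outside, world axes, zero at the start; "ft_torque": the same for the moment, N m; "finger_gap": finger opening in m.
Only numpy, scipy, OpenCV 4.12 (cv2) and the standard library are available. Lean on these libraries where they do the work, as an engineer would, in place of code of your own. Each camera call takes 0.05 s, during which the arm holds its last target.

TASK

Get the small belt-drive unit ready for hand turning: first turn the black counter knob anticlockwise, back to its zero stop. Then take the keyed shaft out of the blue stand by its black handle, put it into the bore of the steel pulley hub, turn it until its brass key slips into the keyway, and push it down against the spring until its collar sits flush on the hub, leaving the knob at zero and the tape, torch and bottle alone. Finish like that: still gripping the handle and pressing the shaft home, without letting go.

Things in the scene. Friction and masses are not known exactly. Their poses are not given: they have to be found in the camera images.
- reset_knob (a joint): angle of the counter knob (rad): 0 at its hard zero stop, growing as it is turned clockwise seen from above; starts between 0.6 and 1.3, stays where it is left (friction 0.05 N m). Turning it anticlockwise lowers the value; leave it within 0.08 of zero
- reset_knob_grip (a point): point on the upright axis of the knob, 73 mm above the table, 7 mm below the top of its finger bar. The black bar is 42 mm long, 14 mm thick, 48 to 80 mm above the table, on a black disc of 44 mm diameter; it lies along this point's x axis, which turns with the knob; the white line on its -x end points at the red mark on the grey housing when at zero
- unit: belt-drive unit fixed to the table: aluminium plate 90 x 190 x 12 mm, origin at the centre of its underside, long side along y. On it a grey counter housing (72 mm square, top 36 mm above the table, knob axis at y = +56 mm) and the pulley (axis at y = -54 mm). Behind it a yellow beam spans the table, front face at world x = 0.592, from 0.23 to 0.35 m high: keep the gripper and wrist clear of it
- keyway (a point): centre of the mouth of the pulley's bore, in the flat hub face, 66 mm above the table; z up, x points out along the keyway (red line on the face). Steel hub 42 mm diameter, low toothed rim 60 mm diameter. Bore 22 mm diameter; keyway 9 mm wide, reaching 15.5 mm from the axis, open at the top, full depth. The pulley turns only against a stiff brake of 0.5 N m
- ejector (a joint): travel (m) of the spring-loaded brass plunger in the bottom of the bore: 0 when free, its top 34 mm below the hub face; 0.008 when the shaft is fully home. It pushes the shaft up with 4.8 N at 0, rising to 9.6 N at 0.008, so the shaft must be held down
- stand: blue block 70 x 70 x 35 mm fixed to the table, origin at the centre of its underside, with a round hole 21.5 mm diameter, 13 mm deep, in the centre of its top, in which the shaft stands upright
- shaft: loose keyed shaft, 0.14 to 0.25 kg; origin at centre of lower end, z up to the handle, x toward the key. From the lower end: steel, 20 mm diameter, 0 to 42 mm, tip chamfered 3 mm; brass key 6 mm wide, 14 mm from the axis, 15 to 40 mm; collar 34 mm diameter, 42 to 48 mm; round black handle 30 mm diameter, 48 to 91 mm, a red line on top points to the key. In the stand its lower end is at z = 22 mm
- shaft_collar (a point): point on the shaft's axis at the underside of its collar, 42 mm above its lower end, axes as the shaft. With the key off the keyway it stops 27 mm above the hub face (key standing on the face); with the key in line it goes right down to the mouth of the bore, collar on the hub
- shaft_handle (a point): point on the shaft's axis in the middle of the black handle, 70 mm above its lower end and 21 mm below the handle's top; the place to grip
- copper_tape: bystander: copper-coloured roll of tape lying flat, 78 mm diameter, 19 mm high, origin under its centre
- torch: bystander: black pocket torch lying, 33 x 113 x 33 mm, origin under its centre, long along its y
- oil_bottle: bystander: small white dropper bottle with orange nozzle, 34 mm diameter, 88 mm high, origin under its centre
There are look-alikes about, which are no part of the job. Leave any green or pink look-alike of the shaft alone.

How it is judged:
On the way, in this order (a step that is already met when the one before it is completed fails the run):
1. the counter knob is back at its zero stop while the shaft still stands in its stand (value of joint reset_knob below 0.08 rad and distance between shaft and stand below 0.03 m), for 0.2 s.
2. the shaft has been lifted clear of the stand, in the fingers (height (world z) of shaft above 0.045 m and contact force between the fingers and shaft above 2 N), for 0.1 s.
3. the shaft is home in the hub: key in the keyway, collar on the hub, plunger pressed down (distance between shaft_collar and keyway below 0.004 m and value of joint ejector above 0.005 m and angle between the x axis of shaft and the x axis of keyway, either way round below 0.2 rad), for 0.2 s.
At the end, for the whole second after the job is handed in: Shaft held home in the pulley: collar within 2.5 mm of hub face and bore axis, upright within 0.06 rad, key in keyway (0.2 rad), plunger pressed 5.5 mm or more, fingers gripping the handle (over 5 N, within 28 mm of its middle), all still, counter knob within 0.08 rad of zero (z of shaft_collar in the frame of keyway below 0.0025 m and horizontal distance between shaft_collar and keyway below 0.0025 m and angle between the z axis of shaft and the z axis of keyway, either way round below 0.06 rad and angle between the x axis of shaft and the x axis of keyway, either way round below 0.2 rad and value of joint ejector above 0.0055 m and contact force between the fingers and shaft above 5 N and distance between the grasp point and shaft_handle below 0.028 m and value of joint reset_knob below 0.08 rad and linear speed of shaft below 0.02 m/s); the arm keeps its last pose, push and grip.
It fails at once if the tape, torch or bottle is pushed more than 20 mm (distance of any of copper_tape, torch, oil_bottle from where it was at the start of the episode above 0.02 m).
It also fails if it takes over 51 s, if anything falls off the work surface, if the arm or the gripper's body presses on something with over 40 N, if the wrist force passes 120 N, or if a joint passes its speed limit or range.

## Working session

There is one attempt and no reset: what is moved stays moved. The work goes in short steps, Python scripts to look and compute and a shell command to move; the robot and the scene stay as the last step left them, time stands still between calls to the robot, and variables do not carry over. Pictures are saved under pics/ and viewed, and the job is handed in when it is done.

```bash
ls; mkdir -p pics; python3 - <<'E'
from cell import get_state,capture
import cv2,numpy as np
s=get_state()
for k in s: print(k,np.round(s[k],4))
for n in ["scene","top","wrist"]:
    c=capture(n); cv2.imwrite(f"pics/{n}0.png",c["color"][:,:,::-1])
    print(n,c["fx"],c["fy"],c["cx"],c["cy"],c["k1"]); print(np.round(c.get("pose",c.get("mount")),4))
E
```

```text
pics
time_s 0.0
joint_pos [-1.2197  0.309   1.6352 -0.      1.1997 -0.0697]
joint_vel [-0.0007  0.0004  0.0008 -0.0002 -0.0018  0.0014]
joint_efforts [-1.20000e-03 -4.15257e+01 -2.76663e+01 -2.00000e-04  1.02000e-02
  0.00000e+00]
tool_pos [ 0.255  -0.5697  0.23  ]
eef_rot [-3.0701e+00 -6.5570e-01  5.0000e-04]
contact_force [ 0.0182 -0.5278  0.1356]
ft_torque [ 0.0113  0.0122 -0.0022]
finger_gap 0.0854
scene 401.7955194981085 401.7955194981085 324.3277831794052 199.03266121839786 -0.07042242423992208
[[ 9.901e-01  1.154e-01 -8.010e-02  5.953e-01]
 [ 1.405e-01 -8.130e-01  5.651e-01 -3.495e-01]
 [ 1.000e-04 -5.708e-01 -8.211e-01  8.230e-01]
 [ 0.000e+00  0.000e+00  0.000e+00  1.000e+00]]
top 385.4671138003951 385.4671138003951 321.06065564135605 198.9444956676579 0.03201297030253324
[[ 7.000e-03 -9.896e-01  1.438e-01  4.204e-01]
 [-1.000e+00 -6.900e-03  1.500e-03  1.600e-01]
 [-5.000e-04 -1.438e-01 -9.896e-01  9.296e-01]
 [ 0.000e+00  0.000e+00  0.000e+00  1.000e+00]]
wrist 310.37689156420845 310.37689156420845 314.057871208487 198.1826110691838 0.0003580550321522172
[[ 6.000e-04 -9.620e-01 -2.731e-01  6.770e-02]
 [ 1.000e+00  8.000e-04 -4.000e-04 -8.000e-04]
 [ 6.000e-04 -2.731e-01  9.620e-01 -1.410e-01]
 [ 0.000e+00  0.000e+00  0.000e+00  1.000e+00]]
```

View pics/scene0.png

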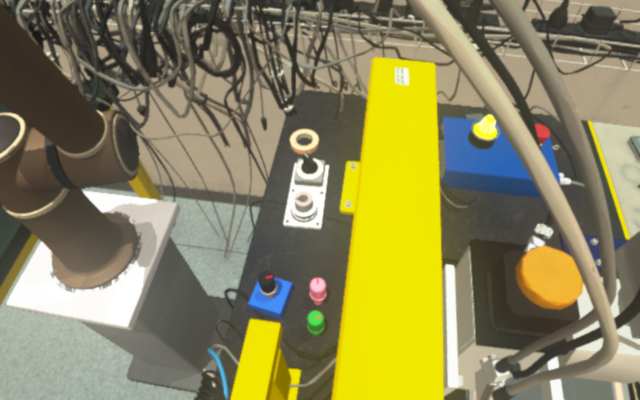

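View pics/top0.png

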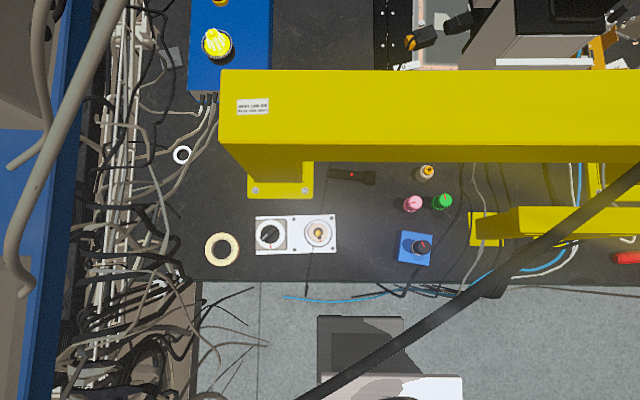

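View pics/wrist0.png

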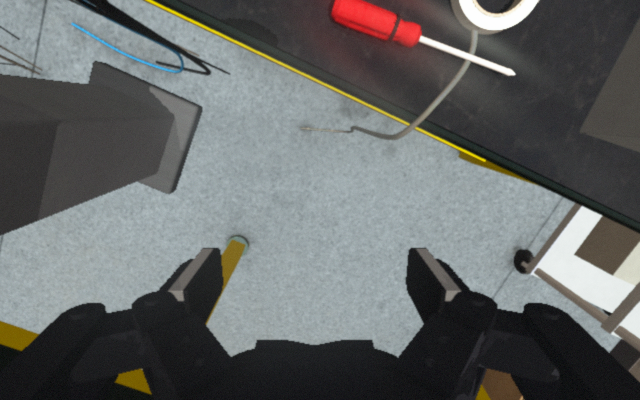

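The top picture shows the candidates for the shaft: black handle in the blue stand (422,247), pink (412,203) and green (442,201). The one in the blue stand with the black handle fits. The knob is at (270,234), the pulley at (319,232), the tape at (222,249), the torch at (352,176) and the bottle at (426,172). I'll enlarge to confirm.

```bash
cat > h.py <<'E'
import cv2,numpy as np
from cell import get_state,capture
from scipy.spatial.transform import Rotation as R
def campose(c,s=None):
    if "pose" in c: return np.array(c["pose"])
    T=np.eye(4);T[:3,:3]=R.from_rotvec(s["eef_rot"]).as_matrix();T[:3,3]=s["tool_pos"]
    return T@np.array(c["mount"])
def K(c): return np.array([[c["fx"],0,c["cx"]],[0,c["fy"],c["cy"]],[0,0,1]]),np.array([c["k1"],0,0,0,0.])
def ray(c,P,px):
    k,d=K(c)
    u=cv2.undistortPoints(np.array(px,float).reshape(-1,1,2),k,d).reshape(-1,2)
    v=np.c_[u,np.ones(len(u))]@P[:3,:3].T
    return P[:3,3],v
def onz(c,P,px,z):
    o,v=ray(c,P,px); t=(z-o[2])/v[:,2]
    return o+v*t[:,None]
def proj(c,P,X):
    k,d=K(c); Q=np.linalg.inv(P)
    return cv2.projectPoints(np.array(X,float).reshape(-1,1,3),cv2.Rodrigues(Q[:3,:3])[0],Q[:3,3],k,d)[0].reshape(-1,2)
def crop(img,x0,y0,x1,y1,f,name):
    cv2.imwrite(name,cv2.resize(img[y0:y1,x0:x1,::-1],None,fx=f,fy=f,interpolation=cv2.INTER_CUBIC))
E
python3 - <<'E'
from h import *
c=capture("top")["color"]; d=capture("scene")["color"]
crop(c,250,160,450,280,4,"pics/t1.png"); crop(d,240,120,340,340,2.7,"pics/s1.png")
E
```

```text
(no output)
```

View pics/t1.png

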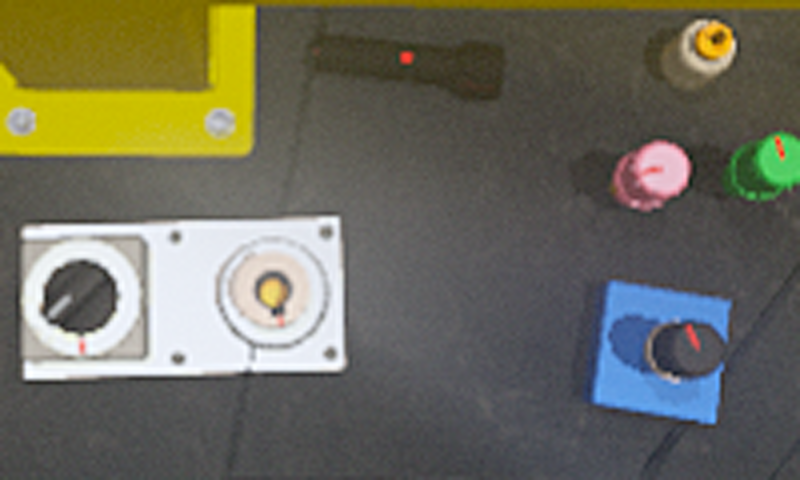

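View pics/s1.png

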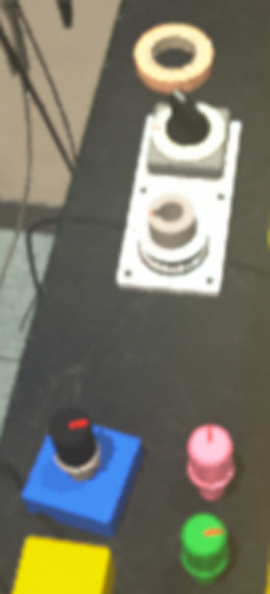

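The crop confirms the shaft as the black-handled one in the blue stand: handle top at about (422,246), red line pointing up-left. The knob's white line points lower-left, clockwise of the red mark, and the keyway line points down (-x).

```bash
python3 - <<'E'
from h import *
c=capture("top");P=campose(c)
f=lambda p,z:print(np.round(onz(c,P,np.array(p)/4+[250,160],z),4).tolist())
f([[82,297],[60,306],[106,277]],.08)   # knob, line
f([[82,347]],.036)
f([[270,290],[281,322]],.066)
f([[690,340],[687,326],[696,346],[718,345],[655,345]],.113)
img=c["color"];hsv=cv2.cvtColor(img,cv2.COLOR_RGB2HSV)
m=cv2.inRange(hsv,(105,120,80),(125,255,255));m[:,:380]=0;m[:225]=0;m[275:]=0;m[:,445:]=0
n=cv2.findContours(m,0,2)[0];n=max(n,key=cv2.contourArea);print(cv2.minAreaRect(n))
print(onz(c,P,[cv2.minAreaRect(n)[0]],.035))
f([[22,228],[340,216],[345,374],[24,380]],.012)
E
```

```text
[[0.4647, 0.2718, 0.08], [0.4597, 0.2837, 0.08], [0.4758, 0.2589, 0.08]]
[[0.4384, 0.2768, 0.036]]
[[0.47, 0.1687, 0.066], [0.4523, 0.1624, 0.066]]
[[0.4429, -0.0523, 0.113], [0.4502, -0.051, 0.113], [0.4398, -0.0554, 0.113], [0.4404, -0.0669, 0.113], [0.4401, -0.034, 0.113]]
((414.3378601074219, 247.47296142578125), (33.04419708251953, 31.40020751953125), 9.462321281433105)
[[ 0.43921757 -0.05376083  0.035     ]]
[[0.5091, 0.3176, 0.012], [0.5176, 0.1278, 0.012], [0.4241, 0.1247, 0.012], [0.4194, 0.3135, 0.012]]
```

```bash
python3 - <<'E'
from h import *
c=capture("top");d=capture("scene")
crop(c["color"],440,150,640,290,4,"pics/t2.png"); crop(d["color"],200,270,360,400,5,"pics/s2.png")
E
```

```text
(no output)
```

View pics/t2.png

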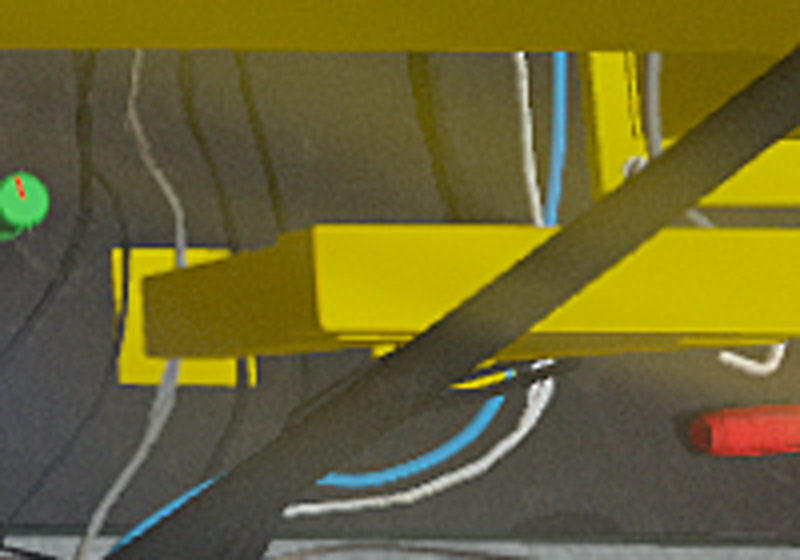

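View pics/s2.png

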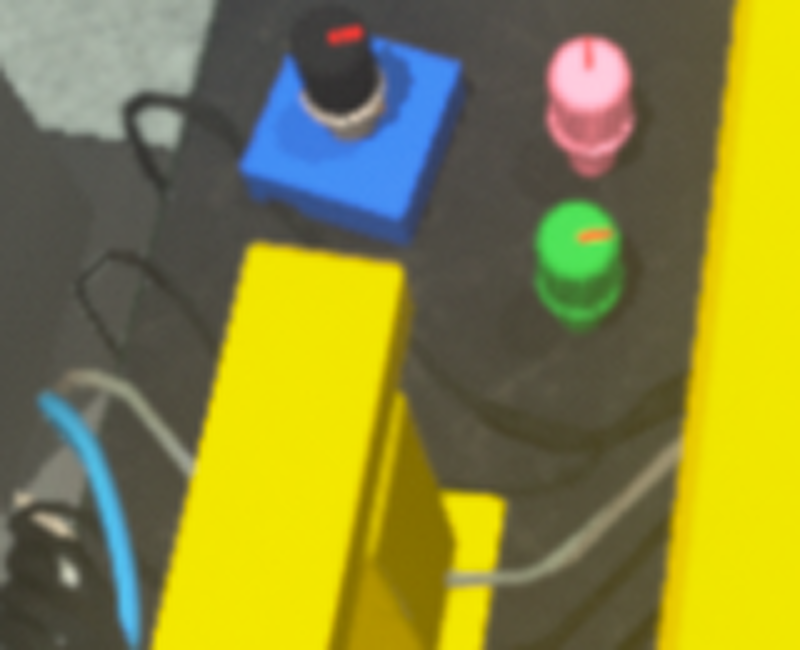

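```bash
cat >> h.py <<'E'
def tri(c1,P1,p1,c2,P2,p2):
    o1,v1=ray(c1,P1,[p1]);o2,v2=ray(c2,P2,[p2])
    v1=v1[0]/np.linalg.norm(v1);v2=v2[0]/np.linalg.norm(v2)
    t=np.linalg.lstsq(np.c_[v1,-v2],o2-o1,rcond=None)[0]
    a=o1+t[0]*v1;b=o2+t[1]*v2
    return (a+b)/2,np.linalg.norm(a-b)
E
python3 - <<'E'
from h import *
c=capture("top");d=capture("scene");P=campose(c);Q=campose(d)
T=lambda p,q:print(*tri(c,P,np.array(p),d,Q,np.array(q)))
T([519.5,206.5],[280.8,323]);T([520.5,232.5],[249.8,318.6])
print("handle");T([250+693/4,160+343/4],[200+335/5,270+35/5])
print("pink");T([250+664/4,160+162/4],[200+589/5,270+72/5])
print("green");T([250+780/4,160+158/4],[200+578/5,270+240/5])
f=lambda p,z:print(np.round(onz(d,Q,np.array(p)/5+[200,270],z),4).tolist())
f([[328,40],[362,32]],.113)
E
```

```text
[ 0.50812576 -0.18268561  0.26058248] 0.0029269804606241717
[ 0.46297967 -0.18229709  0.25873211] 0.00237534226617489
handle
[ 0.4421101  -0.05426982  0.1103886 ] 0.0015283330544558279
pink
[ 0.53995402 -0.04700758  0.09111531] 0.00059363738470766
green
[ 0.54444521 -0.11179276  0.08547659] 0.0015275891105617162
[[0.4412, -0.0575, 0.113], [0.4533, -0.0524, 0.113]]
```

```bash
cat > plan.py <<'E'
import sys;from h import *
# plan.py x y z yaw_deg n : rows from the present pose, tool kept upright
def yaw(s):
    M=R.from_rotvec(s["eef_rot"]).as_matrix(); return np.arctan2(M[1,0],M[0,0]),M
def plan(p,yd,n,start=None):
    s=get_state(); y,M=yaw(s); p0=np.array(s["tool_pos"])
    if start is not None: p0,y=np.array(start[:3]),np.radians(start[3])
    dy=np.radians(yd)-y
    d=(np.array(p)-p0)/n*1000
    print("total turn z %.3f  dist %.1f per row"%(-dy,np.linalg.norm(d)))
    for i in range(n):
        a=y+dy*(i)/n
        print("[0,0,%.3f,%.1f,%.1f,%.1f]"%(-dy/n,np.cos(a)*d[0]+np.sin(a)*d[1],np.sin(a)*d[0]-np.cos(a)*d[1],-d[2]))
if __name__=="__main__":
    v=list(map(float,sys.argv[1:])); plan(v[:3],v[3],int(v[4]),v[5:] or None)
E
python3 plan.py .3 -.25 .3 60 10; python3 plan.py .35 .1 .28 110 10 .3 -.25 .3 60;python3 plan.py .45 .242 .2 122 5 .35 .1 .28 110
```

```text
total turn z -0.626  dist 33.1 per row
[0,0,-0.063,17.2,-27.4,-6.9]
[0,0,-0.063,18.9,-26.3,-6.9]
[0,0,-0.063,20.5,-25.1,-6.9]
[0,0,-0.063,22.0,-23.7,-6.9]
[0,0,-0.063,23.4,-22.3,-6.9]
[0,0,-0.063,24.8,-20.8,-6.9]
[0,0,-0.063,26.0,-19.2,-6.9]
[0,0,-0.063,27.2,-17.5,-6.9]
[0,0,-0.063,28.2,-15.8,-6.9]
[0,0,-0.063,29.2,-14.0,-6.9]
total turn z -0.873  dist 35.4 per row
[0,0,-0.087,32.8,-13.2,2.0]
[0,0,-0.087,33.8,-10.3,2.0]
[0,0,-0.087,34.6,-7.3,2.0]
[0,0,-0.087,35.1,-4.2,2.0]
[0,0,-0.087,35.3,-1.2,2.0]
[0,0,-0.087,35.3,1.9,2.0]
[0,0,-0.087,35.0,5.0,2.0]
[0,0,-0.087,34.4,8.0,2.0]
[0,0,-0.087,33.6,11.0,2.0]
[0,0,-0.087,32.5,13.9,2.0]
total turn z -0.209  dist 38.2 per row
[0,0,-0.042,19.8,28.5,16.0]
[0,0,-0.042,18.6,29.3,16.0]
[0,0,-0.042,17.4,30.1,16.0]
[0,0,-0.042,16.1,30.8,16.0]
[0,0,-0.042,14.8,31.4,16.0]
```

```bash
python3 -m jog '[[0,0,-0.063,17,-27,-7,-1],[0,0,-0.063,19,-26,-7,-1],[0,0,-0.063,20.5,-25,-7,-1],[0,0,-0.063,22,-24,-7,-1],[0,0,-0.063,23.5,-22,-7,-1]]' 
python3 -m jog '[[0,0,-0.063,25,-21,-7,-1],[0,0,-0.063,26,-19,-7,-1],[0,0,-0.063,27,-17.5,-7,-1],[0,0,-0.063,28,-16,-7,-1],[0,0,-0.063,29,-14,-7,-1]]'
```

```text
time_s: 0.92
tool_pos: [0.2779, -0.4094, 0.2665]
eef_rot: [-2.93, -1.134, -0.0]
contact_force: [0.7, 0.6, 0.2]
finger_gap: 0.0854
time_s: 1.33
tool_pos: [0.2994, -0.2494, 0.3018]
eef_rot: [2.715, 1.579, 0.001]
contact_force: [0.2, 0.7, -0.8]
finger_gap: 0.0854
```

```bash
python3 -m jog '[[0,0,-0.087,33,-13,2,-1],[0,0,-0.087,34,-10.5,2,-1],[0,0,-0.087,34.5,-7.5,2,-1],[0,0,-0.087,35,-4,2,-1],[0,0,-0.087,35,-1,2,-1]]' 
python3 -m jog '[[0,0,-0.087,35,2,2,-1],[0,0,-0.087,35,5,2,-1],[0,0,-0.087,34.5,8,2,-1],[0,0,-0.087,33.5,11,2,-1],[0,0,-0.087,32.5,14,2,-1]]'
python3 -m jog '[[0,0,-0.042,20,28.5,16,-1],[0,0,-0.042,18.5,29,16,-1],[0,0,-0.042,17.5,30,16,-1],[0,0,-0.042,16,31,16,-1],[0,0,-0.042,15,31.5,16,-1]]'
python3 - <<'E'
from h import *
s=get_state();c=capture("wrist");print(s["joint_pos"],s["tool_pos"],s["eef_rot"])
cv2.imwrite("pics/w1.png",c["color"][:,:,::-1]);np.savez("w1.npz",P=campose(c,s),img=c["color"])
E
```

```text
time_s: 1.75
tool_pos: [0.3241, -0.0745, 0.2916]
eef_rot: [2.309, 2.128, 0.002]
contact_force: [0.4, 0.8, 0.6]
finger_gap: 0.0852
time_s: 2.17
tool_pos: [0.3489, 0.1006, 0.2817]
eef_rot: [1.794, 2.577, 0.002]
contact_force: [1.2, -0.4, 0.5]
finger_gap: 0.0855
time_s: 2.58
tool_pos: [0.4494, 0.2428, 0.2006]
eef_rot: [1.517, 2.751, 0.001]
contact_force: [0.3, -0.8, 1.8]
finger_gap: 0.0852
[ 4.10177372e-01  1.21019794e-01  1.92809242e+00 -1.80635505e-04
  1.09173782e+00 -1.52675572e-01] [0.44942098 0.2428064  0.20064389] [1.51670310e+00 2.75055803e+00 7.70033617e-04]
```

View pics/w1.png

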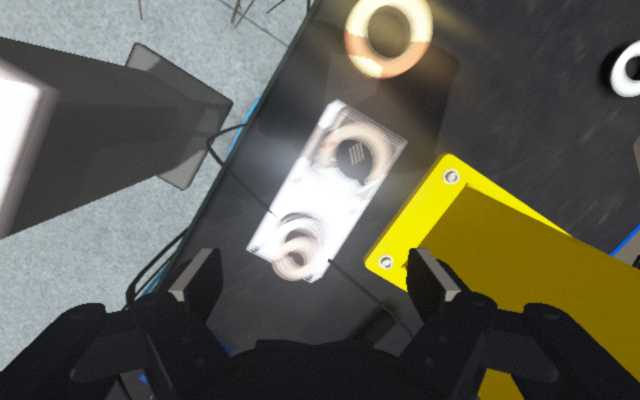

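```bash
python3 - <<'E'
from h import *
s=get_state();c=capture("wrist")
np.savez("w1.npz",P=campose(c,s),img=c["color"])
crop(c["color"],240,90,420,290,3,"pics/w2.png")
E
```

```text
(no output)
```

View pics/w2.png

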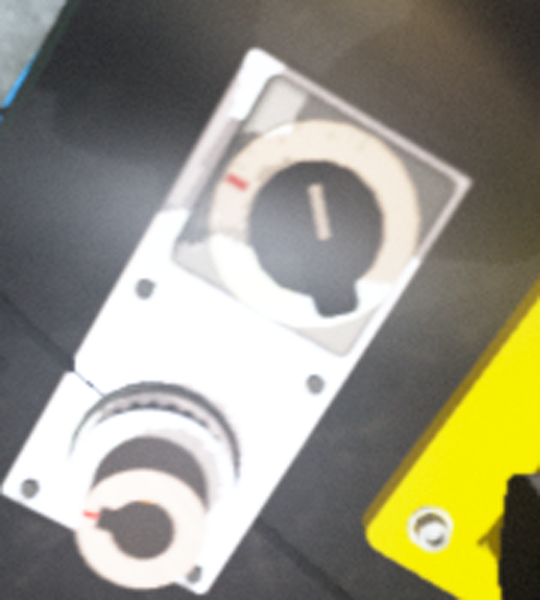

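```bash
python3 - <<'E'
from h import *
c=capture("wrist");z=np.load("w1.npz");P=z["P"]
f=lambda p,h:onz(c,P,np.array(p)/3+[240,90],h)
a=f([[316,187],[323,237],[335,310]],.08);print(a)
print("line ang",np.degrees(np.arctan2(*(a[0]-a[1])[[1,0]])),np.degrees(np.arctan2(*(a[0]-a[2])[[1,0]])))
m=f([[237,182]],.036)[0];print("mark",m)
h=f([[142,529],[90,515],[77,529],[208,529],[142,468],[142,590]],.066);print(h,np.degrees(np.arctan2(*(h[1]-h[0])[[1,0]])))
disc=f([[316,228],[249,228],[384,228]],.048);print(disc)
pl=f([[255,48],[470,182],[204,594],[3,490]],.012);print(pl,pl.mean(0))
print("yaw",np.degrees(np.arctan2(*(pl[1]-pl[2])[[1,0]]))-90,np.degrees(np.arctan2(*(pl[0]-pl[3])[[1,0]]))-90)
E
```

```text
[[0.4523089  0.29102174 0.08      ]
 [0.46174369 0.2805077  0.08      ]
 [0.47645513 0.26486377 0.08      ]]
line ang 131.90327786904754 132.7098781269465
mark [0.43665842 0.27637289 0.036     ]
[[0.46849582 0.16904815 0.066     ]
 [0.45184653 0.16437126 0.066     ]
 [0.45081077 0.15782997 0.066     ]
 [0.48645314 0.18043935 0.066     ]
 [0.45748732 0.18732549 0.066     ]
 [0.47994303 0.1500426  0.066     ]] -164.3095942843868
[[0.46436103 0.27867809 0.048     ]
 [0.44663156 0.26743107 0.048     ]
 [0.48235498 0.29009275 0.048     ]]
[[0.41954368 0.31495366 0.012     ]
 [0.50695767 0.31750706 0.012     ]
 [0.51485784 0.13080519 0.012     ]
 [0.42626364 0.12771572 0.012     ]] [0.4669057  0.22274541 0.012     ]
yaw 2.422988862192099 2.0554587813052336
```

```bash
python3 plan.py .4645 .2787 .054 132.5 5
```

```text
total turn z -0.180  dist 30.0 per row
[0,0,-0.036,4.5,6.7,28.9]
[0,0,-0.036,4.2,6.9,28.9]
[0,0,-0.036,4.0,7.0,28.9]
[0,0,-0.036,3.7,7.1,28.9]
[0,0,-0.036,3.5,7.3,28.9]
```

```bash
python3 -m jog '[[0,0,-0.045,5,8.5,22,-1],[0,0,-0.045,5,8.5,22,-1],[0,0,-0.045,5,9,22,-1],[0,0,-0.045,4.5,9,22,-1],[0,0,0,0,0,0,-1]]'
python3 - <<'E'
from h import *
s=get_state();c=capture("wrist");print(s["tool_pos"],np.array(s["ft_torque"]))
np.savez("w1.npz",P=campose(c,s),img=c["color"])
cv2.imwrite("pics/w3.png",c["color"][:,:,::-1])
E
python3 plan.py .4645 .2787 .054 132.5 5
```

```text
time_s: 3.15
tool_pos: [0.4632, 0.2761, 0.1106]
eef_rot: [-1.266, -2.871, 0.007]
contact_force: [-1.4, -0.7, 0.3]
finger_gap: 0.0857
[0.46315405 0.27612622 0.11056547] [-0.02997901  0.07444672  0.03683546]
total turn z -0.003  dist 11.7 per row
[0,0,-0.001,0.3,0.5,11.7]
[0,0,-0.001,0.3,0.5,11.7]
[0,0,-0.001,0.3,0.5,11.7]
[0,0,-0.001,0.3,0.5,11.7]
[0,0,-0.001,0.3,0.5,11.7]
```

View pics/w3.png

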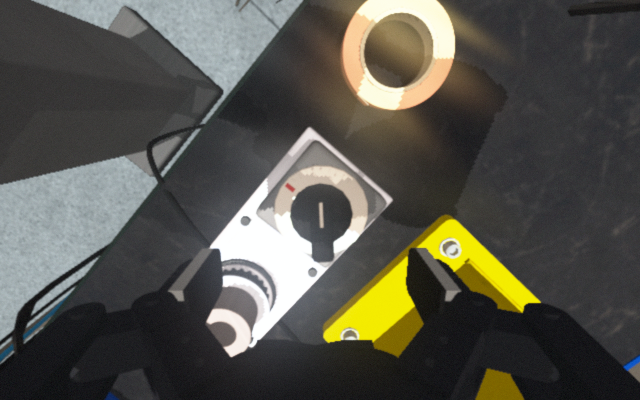

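```bash
python3 -m jog '[[0,0,0,0.5,1,14,-1],[0,0,0,0.5,1,14,-1],[0,0,0,0.5,0.5,14,-1],[0,0,0,0,0,14,-1],[0,0,0,0,0,0,0.6]]' 30
python3 -m jog '[[0,0,0,0,0,0,0.9],[0,0,0,0,0,0,0.9],[0,0,0,0,0,0,0.9],[0,0,0,0,0,0,0.9]]' 30
```

```text
time_s: 3.62
tool_pos: [0.4653, 0.2786, 0.0573]
eef_rot: [-1.27, -2.872, 0.003]
contact_force: [-0.1, 0.6, -0.0]
finger_gap: 0.0752
time_s: 3.95
tool_pos: [0.4674, 0.2805, 0.0589]
eef_rot: [1.268, 2.873, 0.003]
contact_force: [-0.2, -0.1, 0.0]
finger_gap: 0.0255
```

```bash
python3 -m jog '[[0,0,0,0,0,0,0.9],[0,0,0,0,0,0,0.9],[0,0,0,0,0,0,0.9]]' 30
python3 - <<'E'
from h import *
s=get_state();c=capture("wrist");print(s["tool_pos"],np.array(s["ft_torque"]),s["eef_rot"],s["joint_pos"])
cv2.imwrite("pics/w4.png",c["color"][:,:,::-1])
E
```

```text
time_s: 4.2
tool_pos: [0.4661, 0.2798, 0.0585]
eef_rot: [-1.267, -2.874, 0.002]
contact_force: [-2.7, -3.1, 7.9]
finger_gap: 0.0133
[0.46613104 0.2797903  0.0584668 ] [-0.36156571  0.44470383 -0.02373897] [-1.26721587e+00 -2.87420689e+00  2.06392883e-03] [ 4.60795402e-01  3.86057596e-01  1.93310465e+00 -6.96890938e-04
  8.23715055e-01 -2.79018555e-01]
```

View pics/w4.png

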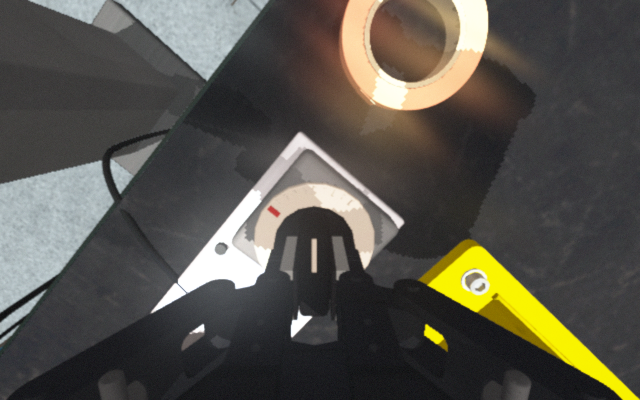

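```bash
python3 -m jog '[[0,0,-0.1,0,0,0,0.9],[0,0,-0.1,0,0,0,0.9],[0,0,-0.1,0,0,0,0.9],[0,0,-0.1,0,0,0,0.9]]' 30
python3 -m jog '[[0,0,-0.1,0,0,0,0.9],[0,0,-0.1,0,0,0,0.9],[0,0,-0.1,0,0,0,0.9]]' 30
python3 - <<'E'
from h import *
s=get_state();print(np.array(s["ft_torque"]),np.degrees(np.arctan2(*R.from_rotvec(s["eef_rot"]).as_matrix()[[1,0],0])))
E
```

```text
time_s: 4.58
tool_pos: [0.4658, 0.2793, 0.0584]
eef_rot: [-0.663, -3.069, 0.004]
contact_force: [-3.7, -3.6, 8.8]
finger_gap: 0.0128
time_s: 4.83
tool_pos: [0.4656, 0.279, 0.0584]
eef_rot: [-0.197, -3.133, 0.004]
contact_force: [-3.2, -5.0, 9.3]
finger_gap: 0.0136
[-0.82605386  0.52114223 -0.01781754] 172.81484423313347
```

```bash
python3 -m jog '[[0,0,-0.07,0,0,0,0.9],[0,0,-0.07,0,0,0,0.9],[0,0,-0.03,0,0,0,0.9],[0,0,0,0,0,0,0.9]]' 30
python3 - <<'E'
from h import *
s=get_state();print(np.array(s["ft_torque"]),np.degrees(np.arctan2(*R.from_rotvec(s["eef_rot"]).as_matrix()[[1,0],0])))
E
python3 -m jog '[[0,0,-0.04,0,0,0,0.9],[0,0,-0.04,0,0,0,0.9],[0,0,0,0,0,0,0.9]]' 30
python3 - <<'E'
from h import *
s=get_state();print(np.array(s["ft_torque"]),np.degrees(np.arctan2(*R.from_rotvec(s["eef_rot"]).as_matrix()[[1,0],0])),s["joint_efforts"])
c=capture("wrist")
cv2.imwrite("pics/w5.png",c["color"][:,:,::-1])
E
```

```text
time_s: 5.17
tool_pos: [0.4656, 0.2787, 0.0584]
eef_rot: [0.063, -3.138, 0.004]
contact_force: [-3.2, -4.9, 9.6]
finger_gap: 0.0136
[-0.87324607  0.52448104 -0.17676597] -177.70500680354442
time_s: 5.42
tool_pos: [0.4651, 0.2787, 0.0585]
eef_rot: [0.181, -3.132, 0.003]
contact_force: [-4.3, -6.6, 10.5]
finger_gap: 0.0133
[-0.98241434  0.71795688 -1.19648159] -173.39521393252596 [ 2.80283622e+00 -3.38515162e+01 -2.16083658e+01  2.14888249e-02
 -2.00131774e+00 -1.36179172e+00]
```

View pics/w5.png

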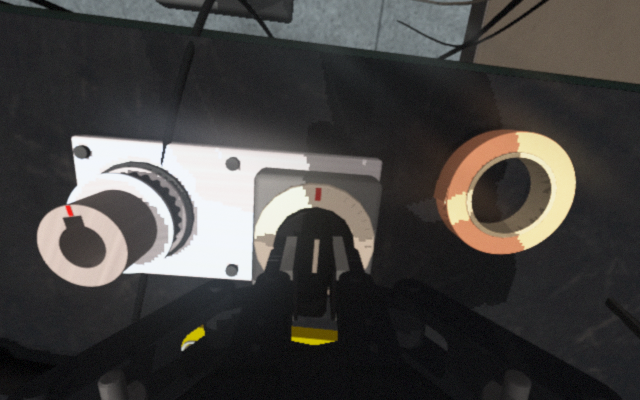

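```bash
python3 - <<'E'
from h import *
s=get_state();c=capture("wrist");np.savez("w5.npz",P=campose(c,s),img=c["color"])
crop(c["color"],20,160,220,300,4,"pics/w6.png")
E
python3 -m jog '[[0,0,0.06,0,0,0,0.9],[0,0,0,0,0,0,0.9],[0,0,0,0,0,0,-1],[0,0,0,0,0,0,-1],[0,0,0,0,0,0,-1]]' 30
python3 - <<'E'
from h import *
s=get_state();print(np.array(s["ft_torque"]),np.degrees(np.arctan2(*R.from_rotvec(s["eef_rot"]).as_matrix()[[1,0],0])),s["finger_gap"])
E
```

```text
time_s: 5.93
tool_pos: [0.4667, 0.2804, 0.0574]
eef_rot: [-0.093, 3.139, 0.001]
contact_force: [0.4, 0.4, 1.3]
finger_gap: 0.0495
[ 0.00033584 -0.03573807  0.0336437 ] -176.60876647486424 0.04953036719365052
```

View pics/w6.png

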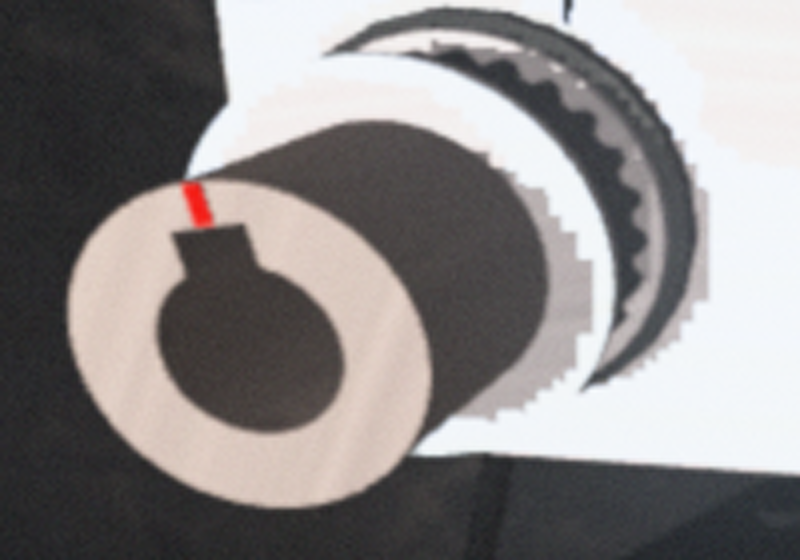

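```bash
python3 - <<'E'
from h import *
from scipy.optimize import least_squares
c=capture("wrist");z=np.load("w5.npz");P=z["P"]
f=lambda p:onz(c,P,np.array(p)/4+[20,160],.066)[:,:2]
def fit(q):
    r=least_squares(lambda v:np.hypot(*(q-v[:2]).T)-v[2],[*q.mean(0),.02]);return r.x,np.abs(r.fun).max()
o=f([[68,310],[250,185],[380,270],[431,370],[413,450],[310,507],[200,480],[110,400],[130,203]]);print(fit(o))
b=f([[157,320],[172,375],[215,420],[270,433],[320,415],[344,365],[325,315],[262,265]]);print(fit(b))
ctr=(fit(o)[0][:2]+fit(b)[0][:2])/2
for p in ([198,204],[209,228],[192,183]):
    d=f([p])[0]-ctr;print(np.hypot(*d),np.degrees(np.arctan2(d[1],d[0])))
d=f([[188,275],[258,265]]);print(d, np.degrees(np.arctan2(*(d[1]-d[0])[::-1])))
d=f([[175,233],[247,224]]);print(d,d.mean(0), np.degrees(np.arctan2(*(d[1]-d[0])[::-1])))
E
```

```text
(array([0.46857001, 0.17066954, 0.02039623]), np.float64(0.0011029008743827264))
(array([0.46854672, 0.1702878 , 0.01076938]), np.float64(0.0003233055547440661))
0.01808547925155207 -165.31777030887847
0.015154026288127542 -166.2034004823922
0.020569488817031648 -165.8804330608581
[[0.45993519 0.16392764]
 [0.45776096 0.17203941]] 105.00448713276761
[[0.45490053 0.16295527]
 [0.45285468 0.17120736]] [0.4538776  0.16708131] 103.92392243241437
```

```bash
python3 -m jog '[[0,0,0,0,0,-10,-1],[0,0,0,0,0,-30,-1],[0,0,0,0,0,-35,-1],[0,0,0,0,0,-35,-1],[0,0,0,0,0,-35,-1]]'
python3 - <<'E'
from h import *
s=get_state();c=capture("wrist");print(s["tool_pos"])
crop(c["color"],180,100,480,320,2.6,"pics/w7.png")
E
python3 plan.py .44 -.03 .2 60 20
```

```text
time_s: 6.4
tool_pos: [0.4661, 0.2802, 0.2042]
eef_rot: [0.093, -3.14, 0.0]
contact_force: [0.7, 0.1, -0.6]
finger_gap: 0.0852
[0.46605698 0.28015269 0.20416988]
total turn z -4.129  dist 15.7 per row
[0,0,-0.206,2.5,-15.5,0.6]
[0,0,-0.206,5.6,-14.7,0.6]
[0,0,-0.206,8.5,-13.2,0.6]
[0,0,-0.206,11.0,-11.2,0.6]
[0,0,-0.206,13.1,-8.7,0.6]
[0,0,-0.206,14.6,-5.8,0.6]
[0,0,-0.206,15.5,-2.7,0.6]
[0,0,-0.206,15.7,0.5,0.6]
[0,0,-0.206,15.3,3.7,0.6]
[0,0,-0.206,14.2,6.8,0.6]
[0,0,-0.206,12.5,9.5,0.6]
[0,0,-0.206,10.3,11.9,0.6]
[0,0,-0.206,7.6,13.7,0.6]
[0,0,-0.206,4.6,15.0,0.6]
[0,0,-0.206,1.5,15.6,0.6]
[0,0,-0.206,-1.8,15.6,0.6]
[0,0,-0.206,-4.9,14.9,0.6]
[0,0,-0.206,-7.9,13.6,0.6]
[0,0,-0.206,-10.5,11.7,0.6]
[0,0,-0.206,-12.7,9.3,0.6]
```

View pics/w7.png

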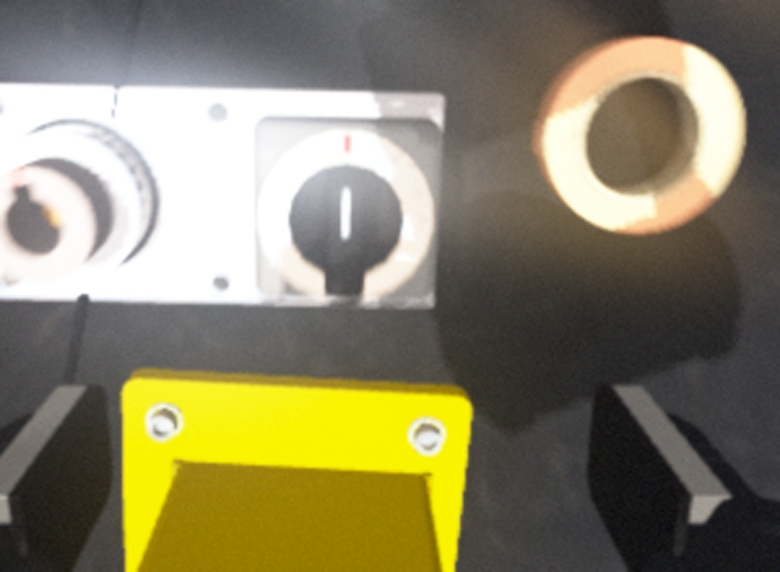

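The knob's white line (346,185–237) points straight at the red mark (347,143), so it is at zero. Next I go to the stand.

```bash
python3 plan.py .44 -.03 .2 60 20 .4661 .2802 .2042 183.4
```

```text
total turn z 2.154  dist 15.6 per row
[0,0,0.108,2.2,-15.4,0.2]
[0,0,0.108,0.6,-15.6,0.2]
[0,0,0.108,-1.1,-15.5,0.2]
[0,0,0.108,-2.8,-15.3,0.2]
[0,0,0.108,-4.4,-14.9,0.2]
[0,0,0.108,-6.0,-14.4,0.2]
[0,0,0.108,-7.5,-13.6,0.2]
[0,0,0.108,-8.9,-12.8,0.2]
[0,0,0.108,-10.2,-11.7,0.2]
[0,0,0.108,-11.4,-10.6,0.2]
[0,0,0.108,-12.5,-9.3,0.2]
[0,0,0.108,-13.4,-7.9,0.2]
[0,0,0.108,-14.2,-6.4,0.2]
[0,0,0.108,-14.8,-4.8,0.2]
[0,0,0.108,-15.2,-3.2,0.2]
[0,0,0.108,-15.5,-1.5,0.2]
[0,0,0.108,-15.6,0.1,0.2]
[0,0,0.108,-15.5,1.8,0.2]
[0,0,0.108,-15.2,3.5,0.2]
[0,0,0.108,-14.7,5.1,0.2]
```

```bash
python3 -m jog '[[0,0,0.108,2,-15.5,0,-1],[0,0,0.108,0.5,-15.5,0,-1],[0,0,0.108,-1,-15.5,0,-1],[0,0,0.108,-3,-15,0,-1],[0,0,0.108,-4.5,-15,0,-1]]'
python3 -m jog '[[0,0,0.108,-6,-14.5,0,-1],[0,0,0.108,-7.5,-13.5,0,-1],[0,0,0.108,-9,-13,0,-1],[0,0,0.108,-10,-11.5,0,-1],[0,0,0.108,-11.5,-10.5,0,-1]]'
python3 -m jog '[[0,0,0.108,-12.5,-9.5,0,-1],[0,0,0.108,-13.5,-8,0,-1],[0,0,0.108,-14,-6.5,0,-1],[0,0,0.108,-15,-5,0,-1],[0,0,0.108,-15,-3,0,-1]]'
python3 -m jog '[[0,0,0.108,-15.5,-1.5,0,-1],[0,0,0.108,-15.5,0,0,-1],[0,0,0.108,-15.5,2,0,-1],[0,0,0.108,-15,3.5,0,-1],[0,0,0.108,-15,5,2,-1]]'
python3 - <<'E'
from h import *
capture("wrist")
s=get_state();c=capture("wrist");print(s["tool_pos"],s["joint_pos"])
np.savez("w8.npz",P=campose(c,s),img=c["color"])
cv2.imwrite("pics/w8.png",c["color"][:,:,::-1])
E
```

```text
time_s: 6.87
tool_pos: [0.4603, 0.2023, 0.2029]
eef_rot: [0.755, 3.049, 0.001]
contact_force: [0.7, 0.4, -0.1]
finger_gap: 0.0851
time_s: 7.28
tool_pos: [0.4536, 0.1247, 0.2028]
eef_rot: [1.541, 2.737, 0.001]
contact_force: [-0.6, -0.6, -0.1]
finger_gap: 0.0854
time_s: 7.7
tool_pos: [0.4463, 0.0471, 0.2028]
eef_rot: [2.216, 2.227, 0.001]
contact_force: [-0.2, -0.0, -0.8]
finger_gap: 0.0852
time_s: 8.12
tool_pos: [0.4398, -0.0306, 0.2011]
eef_rot: [2.729, 1.555, 0.002]
contact_force: [-0.3, 0.4, -0.4]
finger_gap: 0.0853
[ 0.43919263 -0.03274272  0.20054405] [-0.17161961 -0.02152284  2.07845078 -0.00270009  1.08372748  0.36901245]
```

View pics/w8.png

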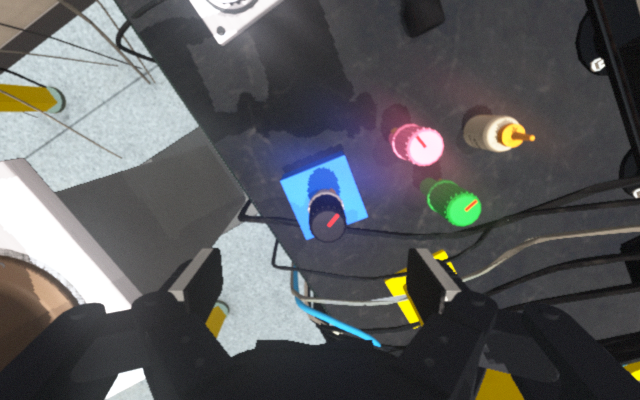

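```bash
python3 - <<'E'
from h import *
z=np.load("w8.npz");crop(z["img"],270,140,380,260,5,"pics/w9.png")
E
```

```text
(no output)
```

View pics/w9.png

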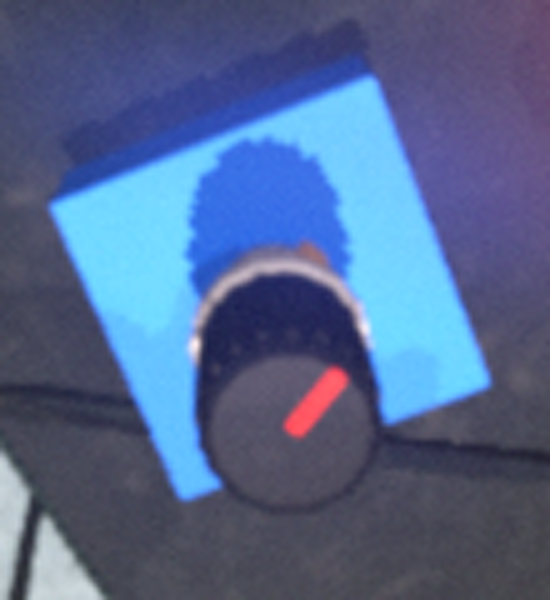

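```bash
python3 - <<'E'
from h import *
c=capture("wrist");z=np.load("w8.npz");P=z["P"]
f=lambda p,h:onz(c,P,np.array(p)/5+[270,140],h)[:,:2]
h=f([[294,432],[206,430],[380,430],[294,352],[294,512]],.113);print(h,np.hypot(*(h[2]-h[1])),np.hypot(*(h[4]-h[3])))
l=f([[296,428],[338,378]],.113);d=l[1]-l[0];print("key",np.degrees(np.arctan2(d[1],d[0])),np.hypot(*d))
d=l[1]-h[0];print("key",np.degrees(np.arctan2(d[1],d[0])))
st=f([[50,205],[370,75],[490,382],[185,500]],.035);print(st,st.mean(0))
E
python3 plan.py .44 -.054 .085 60 5
```

```text
[[ 0.43786241 -0.05479287]
 [ 0.4261681  -0.04740426]
 [ 0.44962562 -0.06144077]
 [ 0.44449868 -0.0433536 ]
 [ 0.43102251 -0.06658311]] 0.027336398732371953 0.026855488505278653
key 21.383026727356242 0.010491895519142638
key 22.247176150958353
[[ 0.40814063 -0.01505718]
 [ 0.47654142 -0.02533716]
 [ 0.46660837 -0.09413285]
 [ 0.39812225 -0.08421499]] [ 0.43735317 -0.05468555]
total turn z -0.007  dist 23.6 per row
[0,0,-0.001,-4.0,2.5,23.1]
[0,0,-0.001,-4.0,2.5,23.1]
[0,0,-0.001,-4.0,2.5,23.1]
[0,0,-0.001,-4.0,2.5,23.1]
[0,0,-0.001,-4.0,2.5,23.1]
```

```bash
python3 plan.py .4378 -.0547 .11 60 4; python3 -m jog '[[0,0,0,-5,2.5,15,-0.5],[0,0,0,-5,2.5,25,-0.5],[0,0,0,-5,2.5,25,-0.5],[0,0,0,-5,2.5,25,-0.5],[0,0,0,0,0,0,-0.5]]'
python3 - <<'E'
from h import *
s=get_state();c=capture("wrist");print(s["tool_pos"],s["finger_gap"])
cv2.imwrite("pics/w10.png",c["color"][:,:,::-1])
E
python3 plan.py .4378 -.0547 .073 60 4;
```

```text
total turn z -0.007  dist 23.4 per row
[0,0,-0.002,-5.4,2.7,22.6]
[0,0,-0.002,-5.4,2.7,22.6]
[0,0,-0.002,-5.4,2.7,22.6]
[0,0,-0.002,-5.4,2.7,22.6]
time_s: 8.68
tool_pos: [0.4338, -0.0511, 0.1063]
eef_rot: [-2.719, -1.561, 0.011]
contact_force: [-0.8, 1.0, -0.3]
finger_gap: 0.0639
[ 0.43379981 -0.0510688   0.10629   ] 0.06391169089371009
total turn z -0.005  dist 8.9 per row
[0,0,-0.001,-0.5,1.0,8.8]
[0,0,-0.001,-0.5,1.0,8.8]
[0,0,-0.001,-0.5,1.0,8.8]
[0,0,-0.001,-0.5,1.0,8.8]
```

View pics/w10.png

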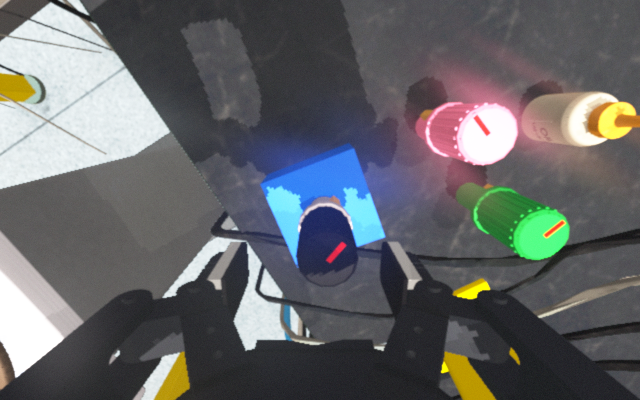

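```bash
python3 - <<'E'
from h import *
s=get_state();c=capture("wrist");P=campose(c,s)
print(s["tool_pos"]);print(onz(c,P,[[328,259],[299,258],[357,258]],.113))
l=onz(c,P,[[329,261],[343,246]],.113);d=l[1]-l[0];print(np.degrees(np.arctan2(d[1],d[0])))
crop(c["color"],270,200,390,310,5,"pics/w11.png")
E
python3 plan.py .4378 -.0547 .073 60 4
```

```text
[ 0.43535516 -0.05112585  0.10827416]
[[ 0.43952088 -0.05438907  0.113     ]
 [ 0.42766629 -0.04691422  0.113     ]
 [ 0.45188295 -0.0609292   0.113     ]]
20.057492660431734
total turn z -0.005  dist 9.3 per row
[0,0,-0.001,-0.6,0.5,9.2]
[0,0,-0.001,-0.6,0.5,9.2]
[0,0,-0.001,-0.6,0.5,9.2]
[0,0,-0.001,-0.6,0.5,9.2]
```

View pics/w11.png

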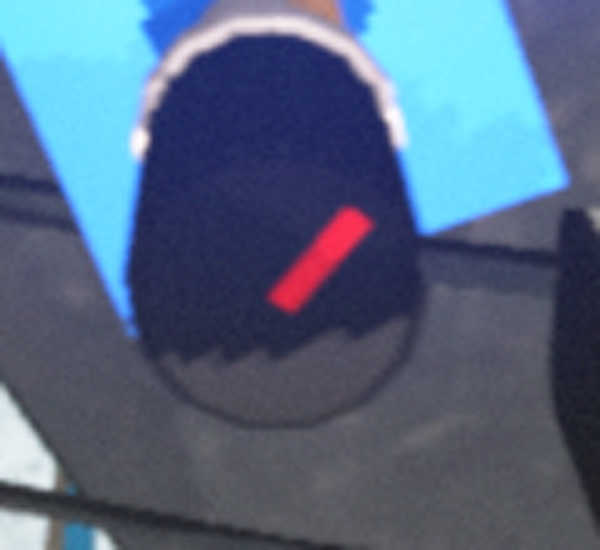

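```bash
python3 - <<'E'
from h import *
s=get_state();c=capture("wrist");P=campose(c,s)
f=lambda p,h:onz(c,P,np.array(p)/5+[270,200],h)[:,:2]
print(s["tool_pos"]);h=f([[278,294],[131,285],[425,285],[278,430],[278,158]],.113);print(h,h[1:].mean(0))
l=f([[282,300],[361,217]],.113);d=l[1]-l[0];print(np.degrees(np.arctan2(d[1],d[0])))
E
python3 plan.py .4385 -.0545 .073 60 4
```

```text
[ 0.43727832 -0.0514252   0.10998103]
[[ 0.44008242 -0.05480057]
 [ 0.42815038 -0.04674294]
 [ 0.45296507 -0.06117325]
 [ 0.43263809 -0.06786434]
 [ 0.44714504 -0.04240658]] [ 0.44022465 -0.05454678]
19.31369329725379
total turn z -0.005  dist 9.6 per row
[0,0,-0.001,-0.6,0.3,9.5]
[0,0,-0.001,-0.6,0.3,9.5]
[0,0,-0.001,-0.6,0.3,9.5]
[0,0,-0.001,-0.6,0.3,9.5]
```

```bash
python3 -m jog '[[0,0,0,-0.5,1,10,-0.5],[0,0,0,-0.5,1,10,-0.5],[0,0,0,-0.5,1,10,-0.5],[0,0,0,-0.5,0.5,7,-0.5],[0,0,0,0,0,0,-0.2]]'
python3 -m jog '[[0,0,0,0,0,0,0.2],[0,0,0,0,0,0,0.5],[0,0,0,0,0,0,0.8],[0,0,0,0,0,0,0.8],[0,0,0,0,0,0,0.8]]' 60
python3 -m jog '[[0,0,0,0,0,0,0.8],[0,0,0,0,0,0,0.8]]' 60
python3 - <<'E'
from h import *
s=get_state();c=capture("wrist");print(s["tool_pos"],s["finger_gap"],s["eef_rot"],s["ft_torque"])
cv2.imwrite("pics/w12.png",c["color"][:,:,::-1])
E
```

```text
time_s: 9.25
tool_pos: [0.4383, -0.0554, 0.0715]
eef_rot: [-2.724, -1.561, 0.004]
contact_force: [-0.5, 0.2, -0.5]
finger_gap: 0.0535
time_s: 9.67
tool_pos: [0.4398, -0.0557, 0.0734]
eef_rot: [2.726, 1.562, 0.0]
contact_force: [0.3, 0.3, -1.9]
finger_gap: 0.0287
time_s: 9.83
tool_pos: [0.4398, -0.0557, 0.0733]
eef_rot: [2.726, 1.562, 0.0]
contact_force: [-0.2, 0.4, -1.9]
finger_gap: 0.0286
[ 0.43982107 -0.05571673  0.07334636] 0.028634340859442435 [2.72568151e+00 1.56206625e+00 5.22917029e-05] [0.01811494 0.12958848 0.01001634]
```

View pics/w12.png

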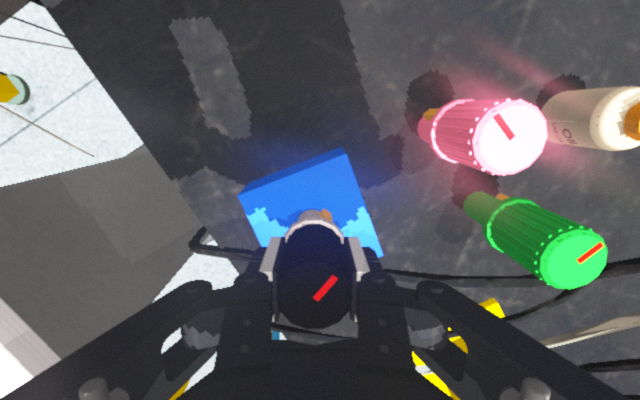

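```bash
python3 - <<'E'
from h import *
s=get_state();c=capture("wrist")
crop(c["color"],255,200,375,345,5,"pics/w13.png")
E
```

```text
(no output)
```

View pics/w13.png

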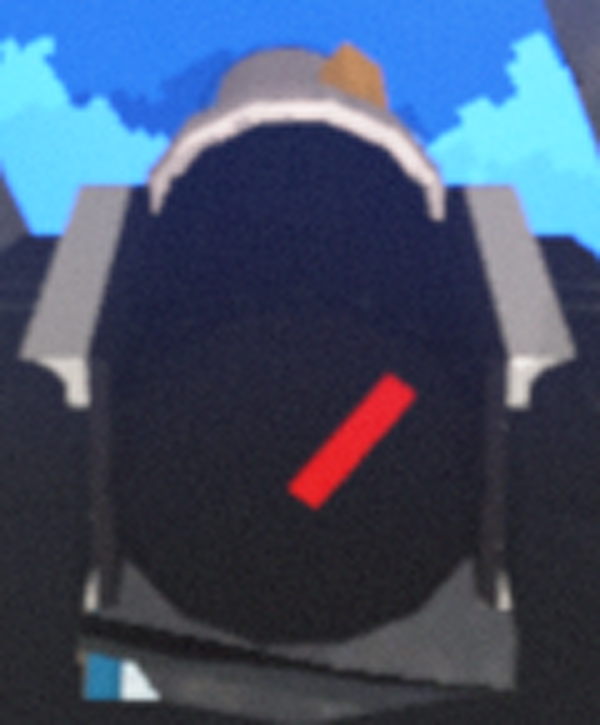

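```bash
python3 - <<'E'
from h import *
s=get_state();c=capture("wrist")
M=np.array(c["mount"])
g=lambda p,zt:onz(c,M,np.array(p)/5+[255,200],zt)  # tool frame
zt=-(.113-s["tool_pos"][2]);print(s["tool_pos"],zt)
h=g([[300,480],[300,642],[300,300],[110,460],[490,460]],zt);print(h)
l=g([[303,498],[404,387]],zt);d=(l[1]-l[0]);print(l,"key angle in tool (about tool z)",np.degrees(np.arctan2(d[1],d[0])),np.linalg.norm(d))
# collar front edge upper rim z=.070
print(g([[297,100]],-(.070-s["tool_pos"][2])))
# shaft front at collar-bottom
E
```

```text
[ 0.43985271 -0.05570607  0.07334117] -0.03965882501101471
[[ 0.00180546 -0.00116735 -0.03965883]
 [-0.01243703 -0.00114636 -0.03965883]
 [ 0.01658366 -0.00118913 -0.03965883]
 [ 0.0034873  -0.0152747  -0.03965883]
 [ 0.00351297  0.01293338 -0.03965883]]
[[ 0.00026899 -0.00094069 -0.03965883]
 [ 0.00957835  0.00643019 -0.03965883]] key angle in tool (about tool z) 38.37113522882384 0.01187409173976834
[[ 0.01631759 -0.00137669  0.00334117]]
```

```bash
python3 -m jog '[[0,0,0,0,0,-10,0.8],[0,0,0,0,0,-25,0.8],[0,0,0,0,0,-25,0.8],[0,0,0,0,0,-20,0.8]]' 60
python3 plan.py .4687 .1695 .16 232.7 25 .44 -.0555 .153 59.65
```

```text
time_s: 10.32
tool_pos: [0.4402, -0.0558, 0.1552]
eef_rot: [2.725, 1.562, 0.001]
contact_force: [1.1, 0.5, -2.4]
finger_gap: 0.0287
total turn z -3.020  dist 9.1 per row
[0,0,-0.121,8.3,-3.6,-0.3]
[0,0,-0.121,8.7,-2.5,-0.3]
[0,0,-0.121,9.0,-1.5,-0.3]
[0,0,-0.121,9.1,-0.4,-0.3]
[0,0,-0.121,9.0,0.7,-0.3]
[0,0,-0.121,8.9,1.8,-0.3]
[0,0,-0.121,8.6,2.9,-0.3]
[0,0,-0.121,8.2,3.9,-0.3]
[0,0,-0.121,7.7,4.8,-0.3]
[0,0,-0.121,7.0,5.7,-0.3]
[0,0,-0.121,6.3,6.5,-0.3]
[0,0,-0.121,5.5,7.3,-0.3]
[0,0,-0.121,4.5,7.9,-0.3]
[0,0,-0.121,3.6,8.3,-0.3]
[0,0,-0.121,2.5,8.7,-0.3]
[0,0,-0.121,1.5,9.0,-0.3]
[0,0,-0.121,0.4,9.1,-0.3]
[0,0,-0.121,-0.7,9.0,-0.3]
[0,0,-0.121,-1.8,8.9,-0.3]
[0,0,-0.121,-2.9,8.6,-0.3]
[0,0,-0.121,-3.9,8.2,-0.3]
[0,0,-0.121,-4.8,7.7,-0.3]
[0,0,-0.121,-5.7,7.0,-0.3]
[0,0,-0.121,-6.5,6.3,-0.3]
[0,0,-0.121,-7.3,5.5,-0.3]
```

```bash
python3 -m jog '[[0,0,-0.121,8.5,-3.5,0,0.8],[0,0,-0.121,8.5,-2.5,0,0.8],[0,0,-0.121,9,-1.5,0,0.8],[0,0,-0.121,9,-0.5,0,0.8],[0,0,-0.121,9,0.5,0,0.8]]'
python3 -m jog '[[0,0,-0.121,9,2,0,0.8],[0,0,-0.121,8.5,3,0,0.8],[0,0,-0.121,8,4,0,0.8],[0,0,-0.121,7.5,5,0,0.8],[0,0,-0.121,7,5.5,0,0.8]]'
python3 -m jog '[[0,0,-0.121,6.5,6.5,0,0.8],[0,0,-0.121,5.5,7.5,0,0.8],[0,0,-0.121,4.5,8,0,0.8],[0,0,-0.121,3.5,8.5,0,0.8],[0,0,-0.121,2.5,8.5,0,0.8]]'
python3 -m jog '[[0,0,-0.121,1.5,9,0,0.8],[0,0,-0.121,0.5,9,0,0.8],[0,0,-0.121,-0.5,9,0,0.8],[0,0,-0.121,-2,9,0,0.8],[0,0,-0.121,-3,8.5,0,0.8]]'
python3 -m jog '[[0,0,-0.121,-4,8,0,0.8],[0,0,-0.121,-5,7.5,0,0.8],[0,0,-0.121,-5.5,7,0,0.8],[0,0,-0.121,-6.5,6.5,0,0.8],[0,0,-0.121,-7.5,5.5,0,0.8]]'
python3 - <<'E'
from h import *
capture("wrist");
for n in ["wrist","top","scene"]:
    s=get_state();c=capture(n); np.savez(f"p_{n}.npz",P=campose(c,s),img=c["color"])
    cv2.imwrite(f"pics/p1_{n}.png",c["color"][:,:,::-1])
print(s["tool_pos"],s["eef_rot"],s["joint_pos"],s["finger_gap"])
z=np.load("p_scene.npz")["img"];crop(z,250,130,350,240,5,"pics/p1_sc.png")
z=np.load("p_top.npz")["img"];crop(z,260,190,380,270,5,"pics/p1_tc.png")
E
python3 plan.py .4687 .1695 .15 232.7 1
```

```text
time_s: 10.73
tool_pos: [0.4453, -0.0105, 0.1539]
eef_rot: [2.13, 2.309, 0.001]
contact_force: [-0.1, -0.6, -2.0]
finger_gap: 0.0286
time_s: 11.15
tool_pos: [0.4515, 0.0343, 0.1538]
eef_rot: [1.345, 2.839, 0.0]
contact_force: [0.0, 0.3, -2.6]
finger_gap: 0.0286
time_s: 11.57
tool_pos: [0.4572, 0.0796, 0.1538]
eef_rot: [0.438, 3.111, 0.0]
contact_force: [0.4, 0.3, -2.0]
finger_gap: 0.0284
time_s: 11.98
tool_pos: [0.4627, 0.1247, 0.1538]
eef_rot: [-0.509, 3.1, -0.0]
contact_force: [1.2, 0.1, -2.1]
finger_gap: 0.0287
time_s: 12.4
tool_pos: [0.4684, 0.1696, 0.1537]
eef_rot: [1.409, -2.808, 0.0]
contact_force: [-0.5, -0.4, -2.3]
finger_gap: 0.0286
[0.4685282  0.16942357 0.15365138] [-1.39832338e+00  2.81313185e+00 -4.72051535e-04] [ 2.59732568e-01  1.58523711e-01  1.99264953e+00 -3.29832959e-04
  9.90268035e-01 -2.23348457e+00] 0.02865024434480054
total turn z -6.281  dist 3.6 per row
[0,0,-6.281,-0.6,0.0,3.5]
```

View pics/p1_wrist.png

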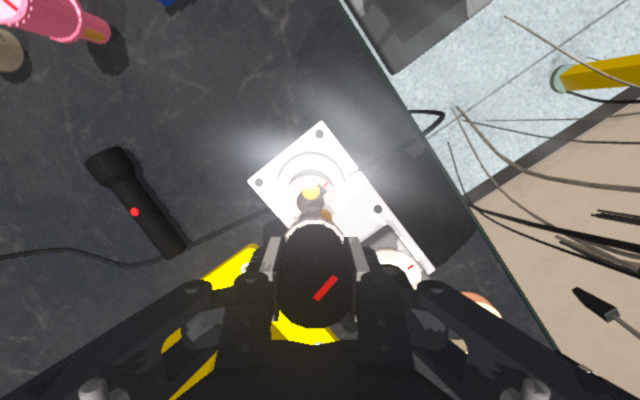

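View pics/p1_sc.png

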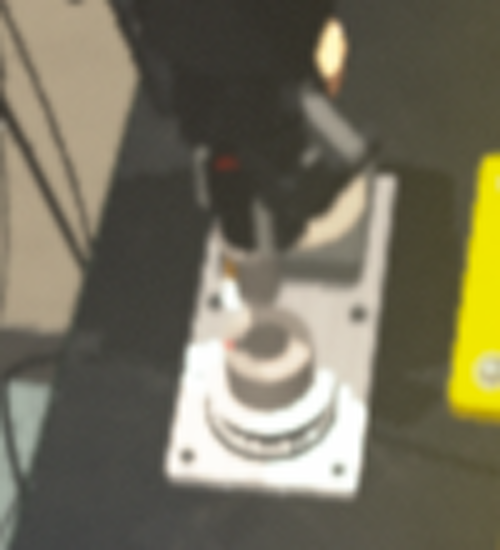

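View pics/p1_tc.png

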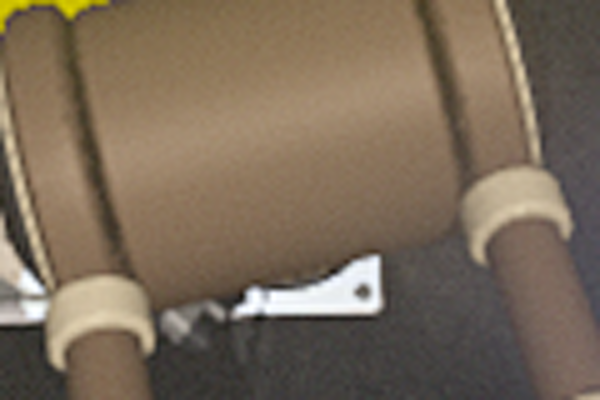

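```bash
python3 - <<'E'
from h import *
z=np.load("p_wrist.npz");crop(z["img"],260,130,370,280,5,"pics/p2.png")
E
```

```text
(no output)
```

View pics/p2.png

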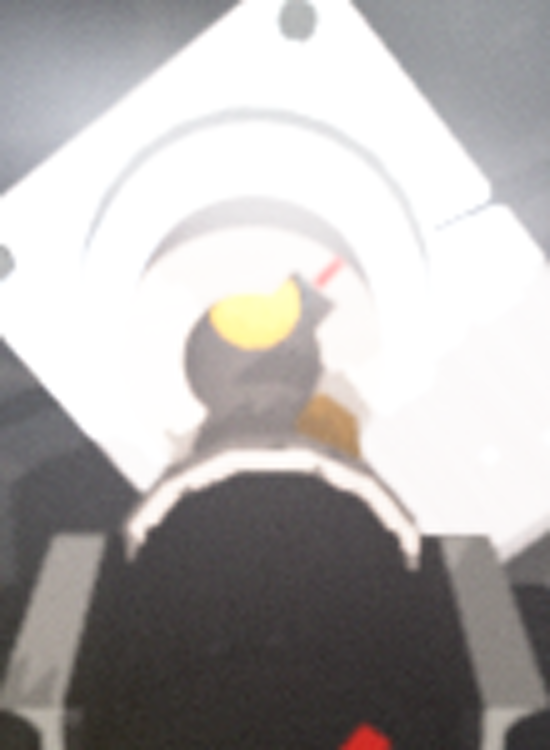

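```bash
python3 - <<'E'
from h import *
c=capture("wrist");s=get_state();M=np.array(c["mount"])
g=lambda p,zt:onz(c,M,np.array(p)/5+[260,130],zt)
zt=s["tool_pos"][2]-.066
b=g([[252,356],[183,360],[320,350],[255,290],[383,310],[255,228],[343,265],[317,288]],zt);print(b)
d=b[6]-b[0];print("keyway in tool",np.degrees(np.arctan2(d[1],d[0])))
P=np.load("p_wrist.npz")["P"];print(onz(c,P,np.array([[252,356]])/5+[260,130],.066),s["tool_pos"])
# collar top edge front, tool z of collar top: shaft z48 -> .070 when TCP .0733
print(g([[268,452],[130,540],[418,540]],.0033))
# brass key front
print(g([[313,392],[357,405]],.0333))
E
```

```text
[[ 0.00291168 -0.0012482   0.08741164]
 [ 0.00226595 -0.0118445   0.08741164]
 [ 0.00387576  0.00917666  0.08741164]
 [ 0.01334287 -0.00076653  0.08741164]
 [ 0.01021873  0.01870306  0.08741164]
 [ 0.02291648 -0.00074692  0.08741164]
 [ 0.0172362   0.01252215  0.08741164]
 [ 0.01366008  0.00862996  0.08741164]]
keyway in tool 43.869999731835875
[[0.46837711 0.16827864 0.066     ]] [0.46830807 0.16882827 0.15341164]
[[ 0.01783899  0.0012844   0.0033    ]
 [ 0.00846365 -0.01255748  0.0033    ]
 [ 0.00847673  0.01633603  0.0033    ]]
[[0.01444757 0.00656031 0.0333    ]
 [0.01283823 0.01177232 0.0333    ]]
```

```bash
python3 - <<'E'
from h import *
c=capture("wrist");print(np.round(c["mount"],5),c["fx"],c["cx"],c["cy"],c["k1"])
k,d=K(c);print(cv2.undistortPoints(np.array([[[314.06,198.18]],[[343.6,238]]]),k,d))
s=get_state();print(s["tool_pos"],s["eef_rot"],s["time_s"])
E
```

```text
[[ 6.5000e-04 -9.6188e-01 -2.7349e-01  7.0260e-02]
 [ 1.0000e+00  5.0000e-04  6.1000e-04  1.4100e-03]
 [-4.5000e-04 -2.7349e-01  9.6188e-01 -1.4099e-01]
 [ 0.0000e+00  0.0000e+00  0.0000e+00  1.0000e+00]] 310.37689156420845 314.057871208487 198.1826110691838 0.0003580550321522172
[[[ 6.85873069e-06 -8.41257598e-06]]

 [[ 9.51806004e-02  1.28286049e-01]]]
[0.4683455  0.16870611 0.15336478] [ 1.39737678e+00 -2.81327491e+00  3.36821407e-04] 12.7
```

```bash
python3 - <<'E'
from h import *
for i in range(5):
    s=get_state();c=capture("wrist");print(np.round(np.array(c["mount"])[:3,3],5),np.round(s["tool_pos"],5),np.round(R.from_matrix(np.array(c["mount"])[:3,:3]).as_rotvec(),4))
np.savez("p3.npz",M=c["mount"],img=c["color"],P=campose(c,s));crop(c["color"],260,130,370,280,5,"pics/p3.png")
E
```

```text
[ 0.07026  0.00141 -0.14099] [0.46835 0.16871 0.15336] [-0.2178 -0.217   1.5593]
[ 0.07026  0.00141 -0.14099] [0.46836 0.16866 0.15331] [-0.2178 -0.217   1.5593]
[ 0.07026  0.00141 -0.14099] [0.46842 0.16867 0.15329] [-0.2178 -0.217   1.5593]
[ 0.07026  0.00141 -0.141  ] [0.46847 0.1687  0.1533 ] [-0.2178 -0.217   1.5593]
[ 0.07026  0.00141 -0.141  ] [0.46847 0.16875 0.15327] [-0.2178 -0.217   1.5593]
```

View pics/p3.png

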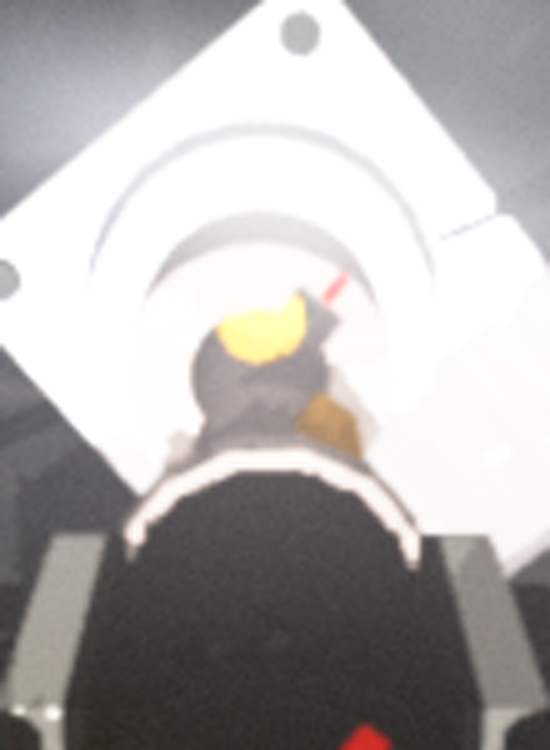

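```bash
python3 - <<'E'
from h import *
c=capture("wrist");s=get_state();M=np.array(c["mount"])
g=lambda p,zt:onz(c,M,np.array(p)/5+[260,130],zt)
zt=s["tool_pos"][2]-.066
b=g([[261,372],[193,372],[328,365],[262,243],[346,275],[325,300]],zt);print(b[:,:2]*1e3)
d=b[4]-b[0];print("keyway in tool",np.degrees(np.arctan2(d[1],d[0])))
d=b[4]-b[5];print("keyway in tool",np.degrees(np.arctan2(d[1],d[0])))
print(g([[273,448],[130,540],[418,540],[273,468]],.0033)[:,:2]*1e3)
cr=cv2.resize(c["color"][190:350,250:380,::-1],None,fx=4.5,fy=4.5,interpolation=cv2.INTER_CUBIC)
cv2.imwrite("pics/p4.png",cv2.convertScaleAbs(cr,alpha=2.5,beta=20))
E
```

```text
[[  0.38185201   0.13165395]
 [  0.3765434  -10.3269614 ]
 [  1.51138936  10.42473544]
 [ 20.64592083   0.30196059]
 [ 15.71429707  12.99113127]
 [ 11.81438178   9.85788671]]
keyway in tool 39.98690218504355
keyway in tool 38.778865099968215
[[ 18.25651025   1.77809272]
 [  8.46237945 -12.55668171]
 [  8.47546592  16.33682724]
 [ 16.1574767    1.78045256]]
```

View pics/p4.png

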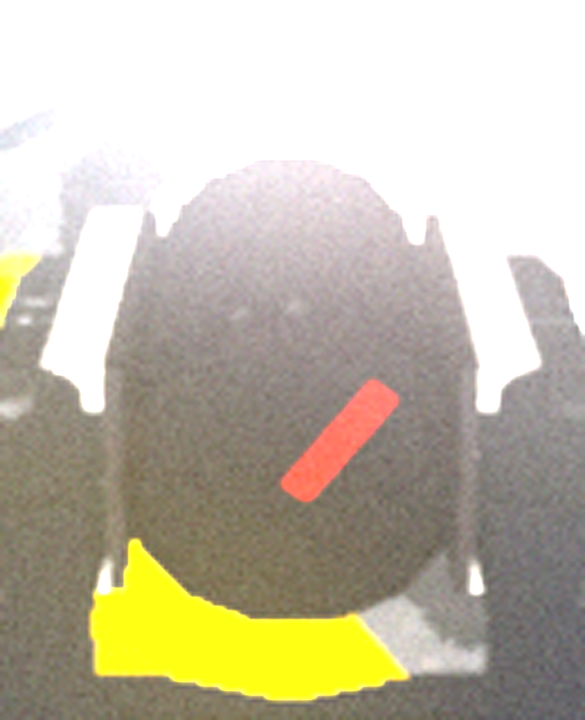

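```bash
python3 -m jog '[[0,0,0,0.5,-1,8,0.8],[0,0,0,0,-0.7,12,0.8],[0,0,0,0,0,8,0.8],[0,0,0,0,0,0,0.8],[0,0,0,0,0,0,0.8]]' 60
python3 - <<'E'
from h import *
capture("wrist");capture("wrist");s=get_state();c=capture("wrist");print(s["tool_pos"],s["contact_force"])
np.savez("p5.npz",M=c["mount"],img=c["color"]);crop(c["color"],260,140,370,260,5,"pics/p5.png")
d=capture("scene")["color"];crop(d,270,140,340,240,6,"pics/p5s.png")
E
```

```text
time_s: 13.42
tool_pos: [0.4687, 0.1675, 0.1243]
eef_rot: [1.399, -2.81, -0.001]
contact_force: [-0.2, 0.3, -2.7]
finger_gap: 0.0286
[0.46987928 0.16782819 0.12541133] [-0.51959035 -0.16142022 -2.20799801]
```

View pics/p5.png

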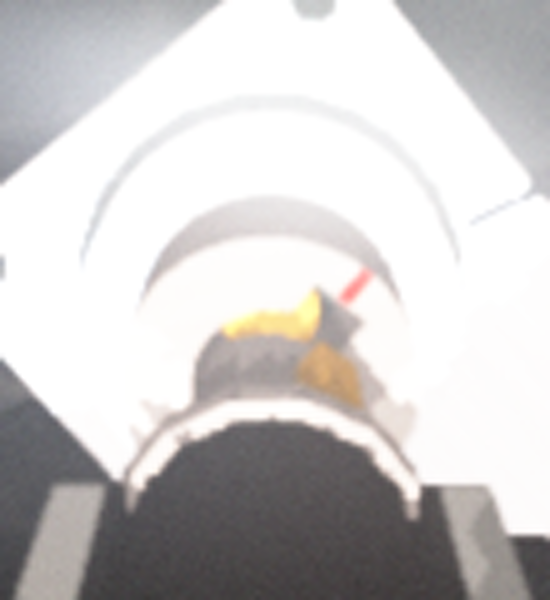

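View pics/p5s.png

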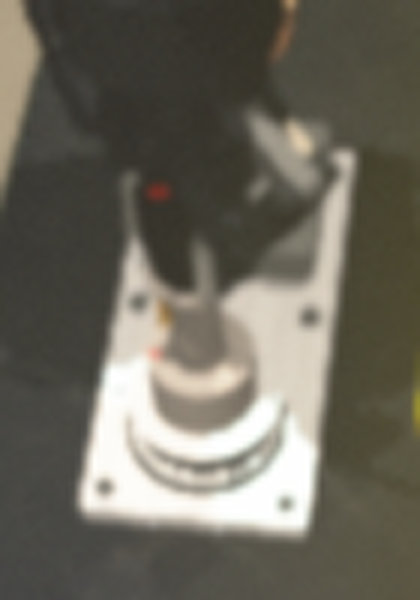

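```bash
python3 - <<'E'
from h import *
c=capture("wrist");s=get_state();M=np.array(c["mount"])
g=lambda p,zt:onz(c,M,np.array(p)/5+[260,140],zt)[:,:2]*1e3
zt=s["tool_pos"][2]-.066;print(zt,s["tool_pos"])
print(g([[273,235],[138,310],[408,310],[372,272],[342,300]],zt))
d=g([[342,300],[372,272]],zt);d=d[1]-d[0];print(np.degrees(np.arctan2(d[1],d[0])))
print(g([[273,398]],.0093)-[17,0],g([[273,415],[128,490],[418,490]],.0033))
E
```

```text
0.059858866235178 [0.47015028 0.16792327 0.12585887]
[[ 20.89439042   1.89813279]
 [ 10.46323657 -16.31836559]
 [ 10.48186641  20.13954505]
 [ 15.79555848  15.17943484]
 [ 11.88348248  11.20839932]]
45.428519654453005
[[-0.9066856   1.79566781]] [[ 16.47252634   1.78244156]
 [  8.46136867 -12.75519628]
 [  8.47451868  16.33938946]]
```

```bash
python3 -m jog '[[0,0,0,0.5,0,4,0.8],[0,0,0,0,0,5,0.8],[0,0,0,0,0,5,0.8],[0,0,0,0,0,5,0.8],[0,0,0,0,0,0,0.8]]' 60
python3 -c "
from cell import get_state;s=get_state();print(s['tool_pos'],s['contact_force'],s['ft_torque'])"
```

```text
time_s: 14.08
tool_pos: [0.4701, 0.1677, 0.1055]
eef_rot: [-1.399, 2.81, -0.0]
contact_force: [2.5, 1.5, -4.7]
finger_gap: 0.0291
[0.47011698 0.1677423  0.10550083] [ 2.53879063  1.52583972 -4.65233001] [ 0.36203596 -0.64477556 -0.00771166]
```

```bash
python3 -m jog '[[0,0,0,-0.6,-0.3,2,0.8],[0,0,0,0,0,3,0.8],[0,0,0,0,0,3,0.8],[0,0,0,0,0,0,0.8]]' 60
python3 -c "
from cell import get_state;s=get_state();print(s['tool_pos'],s['contact_force'],s['ft_torque'])"
```

```text
time_s: 14.42
tool_pos: [0.4704, 0.1678, 0.0979]
eef_rot: [-1.4, 2.811, -0.0]
contact_force: [2.8, 1.6, -4.6]
finger_gap: 0.0289
[0.47037544 0.1678067  0.09793443] [ 2.76847124  1.64389915 -4.62413363] [ 0.30648897 -0.60550524  0.0166065 ]
```

```bash
python3 -m jog '[[0,0,0,-0.4,0,4,0.8],[0,0,0,0,0,4,0.8],[0,0,0,0,0,4,0.8],[0,0,0,0,0,2,0.8],[0,0,0,0,0,0,0.8]]' 90
python3 -c "
from cell import get_state;s=get_state();print(s['tool_pos'],s['contact_force'],s['ft_torque'],s['finger_gap'])"
```

```text
time_s: 14.83
tool_pos: [0.4704, 0.168, 0.0838]
eef_rot: [-1.4, 2.812, -0.0]
contact_force: [3.4, 1.5, -3.9]
finger_gap: 0.0285
[0.47042941 0.16800904 0.08378868] [ 3.36031682  1.53398284 -3.93164952] [ 0.23437016 -0.69537881  0.02656825] 0.02850821799698841
```

```bash
python3 -m jog '[[0,0,0,-0.5,-0.4,2,0.8],[0,0,0,-0.3,0,3,0.8],[0,0,0,0,0,3,0.8],[0,0,0,0,0,1,0.8],[0,0,0,0,0,0,0.8]]' 100
python3 -c "
from cell import get_state;s=get_state();print(s['tool_pos'],s['contact_force'],s['ft_torque'],s['finger_gap'])"
```

```text
time_s: 15.25
tool_pos: [0.4708, 0.1682, 0.0757]
eef_rot: [1.4, -2.811, 0.0]
contact_force: [-0.3, -0.5, 5.7]
finger_gap: 0.0278
[0.47081328 0.16821082 0.07573102] [-0.26411799 -0.52688676  5.66867304] [-0.0059047   0.06651979 -0.00197991] 0.027794280729396766
```

```bash
python3 -m jog '[[0,0,0,0,0,1,0.8],[0,0,0,0,0,0.5,0.8],[0,0,0,0,0,0,0.8]]' 100
python3 -c "
from cell import get_state;s=get_state();print(s['tool_pos'],s['contact_force'],s['ft_torque'],s['finger_gap'])"
python3 -m jog '[[0,0,0,0,0,1,0.8],[0,0,0,0,0,0,0.8]]' 100
python3 - <<'E'
from h import *
s=get_state();print(s['tool_pos'],s['contact_force'],s['ft_torque'],s['finger_gap'])
c=capture("wrist");crop(c["color"],240,140,400,300,4,"pics/q1.png")
d=capture("scene")["color"];crop(d,260,130,350,240,5.5,"pics/q1s.png")
E
```

```text
time_s: 15.5
tool_pos: [0.4709, 0.1682, 0.0754]
eef_rot: [1.4, -2.811, 0.0]
contact_force: [-2.0, -0.4, 13.4]
finger_gap: 0.0286
[0.4709032  0.16824283 0.07542776] [-1.97677413 -0.43008473 13.35121623] [-0.09374184  0.50687641  0.04882192] 0.028586005478135022
time_s: 15.67
tool_pos: [0.471, 0.1683, 0.0754]
eef_rot: [1.4, -2.81, -0.0]
contact_force: [-5.1, -1.6, 19.7]
finger_gap: 0.0287
[0.47095579 0.16826577 0.07537836] [-5.06452406 -1.56264974 19.70336237] [-0.24209201  1.01662689  0.09250923] 0.028653252459452255
```

View pics/q1.png

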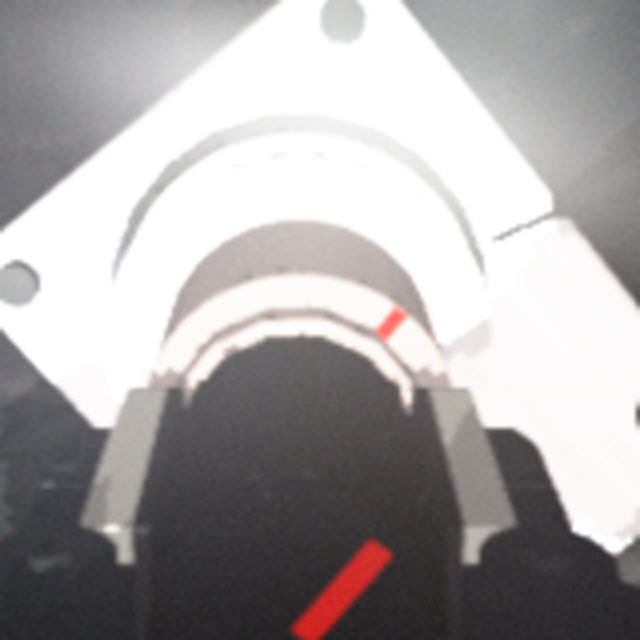

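View pics/q1s.png

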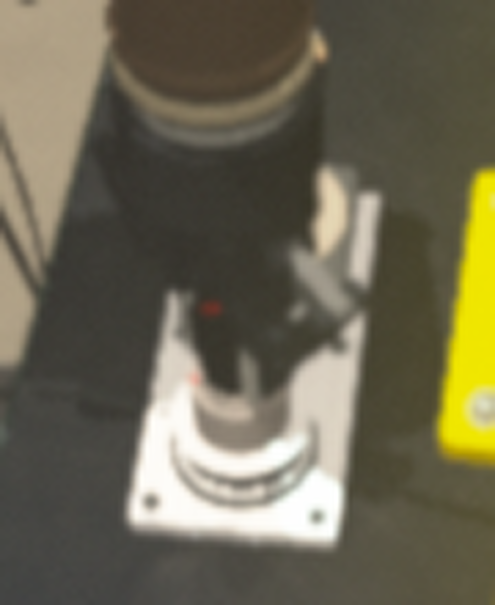

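```bash
python3 -m jog '[[0,0,0,0.1,0.3,0,0.8],[0,0,0,0,0,0,0.8],[0,0,0,0,0,0,0.8],[0,0,0,0,0,0,0.8]]' 100
python3 - <<'E'
from h import *
c=capture("top");s=get_state();print(s['time_s'],s['tool_pos'],s['eef_rot'],s['contact_force'],s['ft_torque'],s['finger_gap'],np.abs(s['joint_vel']).max())
crop(c["color"],200,160,380,280,4.3,"pics/q2.png")
c=capture("wrist");cv2.imwrite("pics/q2w.png",c["color"][:,:,::-1])
s=get_state();print(s['tool_pos'],s['contact_force'])
E
```

```text
time_s: 16.1
tool_pos: [0.471, 0.1683, 0.0754]
eef_rot: [1.401, -2.811, 0.001]
contact_force: [-3.9, -1.5, 19.6]
finger_gap: 0.028
16.15 [0.47095194 0.16829644 0.07540876] [ 1.40080468e+00 -2.81089184e+00  5.69126170e-04] [-4.21067201 -2.38171971 18.56116532] [-0.20497688  0.86868702  0.00748045] 0.02825720018463595 0.0013864699303804834
[0.47096116 0.1683039  0.07540685] [-3.37611075 -0.97011262 18.68975392]
```

View pics/q2.png

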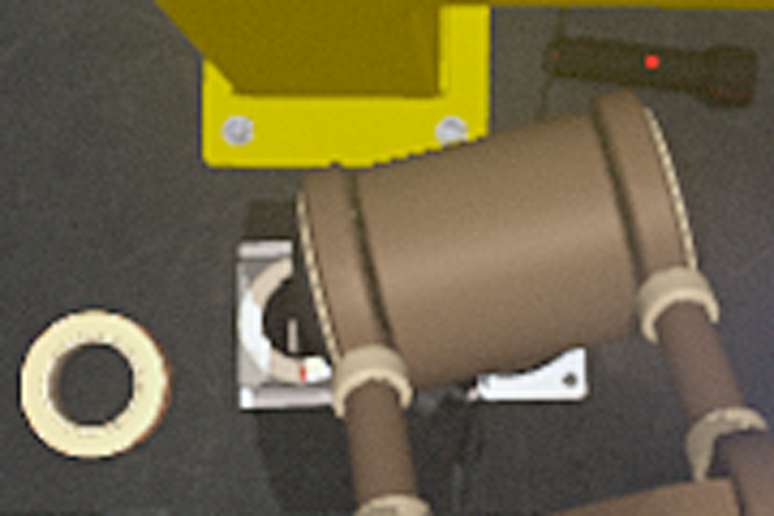

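View pics/q2w.png

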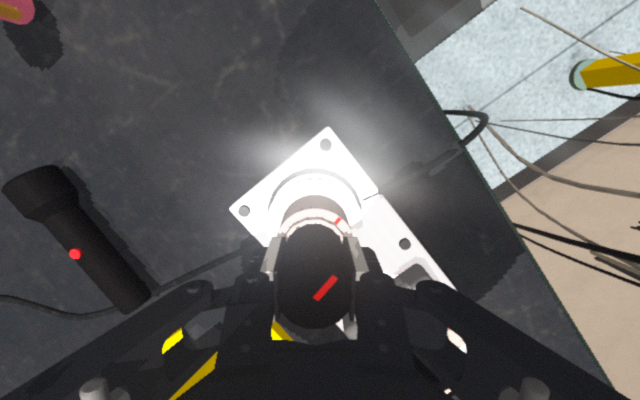

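The top view shows the knob's white line (292,335) still towards its red mark (303,372), with the tape and torch where they were. The wrist view shows the collar on the hub, the key line in line with the hub's red mark, and the handle between the pads. I'm handing in.

```bash
python3 - <<'E'
from cell import job_done,get_state
print(job_done()); s=get_state();print(s["time_s"],s["tool_pos"],s["contact_force"],s["finger_gap"])
E
```

```text
the job is handed in; nothing more can be done
None
the job is handed in; nothing more can be done
```

The job is handed in at about 16 s of the 51 s allowed, with the shaft held home in the pulley hub. `job_done` reports no verdict, so what follows rests on my own checks.

**What I did:**
- I turned the counter knob anticlockwise until it met its zero stop, where the moment rose to 1.2 N m.
- I took the black-handled shaft out of the blue stand and turned it about 173° to line its key up with the keyway.
- I lowered it into the bore and pushed it down against the spring until the collar sat on the hub.

**Last checks:**
- **Seating:** the tool stopped at z = 75.4 mm, matching the 75.3 mm worked out for the collar on the hub. Extra push only raised the force, to about 19 N.
- **Grip and stillness:** the opening was 28 mm on the 30 mm handle at a commanded 100 N, and the arm was still.
- **Key:** the handle's line looks in line with the hub's red mark, and the key met no upward force as it entered the keyway.
- **Knob:** its line pointed straight at the red mark after I let go. It still looked so at the end, partly hidden by the arm.
- **Bystanders:** the tape and torch look unmoved. The bottle was not in the last pictures, but nothing went near it.

**What disagreed:**
- **Bore position:** my estimates differed by about 2–3 mm, because the reported wrist-camera mount shifted by about 2 mm between poses. I lined up the shaft and the bore within a single picture instead.
- **Side force:** about 3–4 N was left on the tool at the end.

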